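Unlock the tray carrier, load it and lock it again

TASK

Get the bench shaker ready for its next run: pull the spring travel clip sideways out of the locking rod while the rod stays down in its hole, and lay the clip flat in the steel dish; then draw the rod out and stand it in the tall park socket at the other end of the platform. Stack every white well tray that is on the bench onto the carrier, cut corners and tabs matched, so that each one drops fully home on the one below. Finally put the rod back down through the holes of all the tray tabs and of the carrier until its tip stands on the platform; the clip stays in the dish (it is only used for carrying), and do not knock about the other things on the bench.

Things in the scene. Friction and masses are not known exactly. Their poses are not given: they have to be found in the camera images.
- shaker: Bench shaker, fixed: white housing 176 x 122 mm under an aluminium platform 200 x 130 mm whose top is 56 mm above the bench; carries the tray nest, the rod's hole and the park socket. Origin on the bench under the middle of the nest, z up, x along the platform towards the end where the rod stands at the start (platform from x = -105 to +95, y = -65 to +65).
- nest (a point): Middle of the steel nest plate's top, 89 mm above the bench, axes as the shaker. Plate as a tray (110 x 62 mm, both +x corners cut off by 13 mm), on it a 6 mm high tapered boss (101 x 53 mm at its foot) for the tray's skirt, 1.5 mm play all round. A tray with its origin here and the same axes is home in the lowest place; each further one is home 18 mm higher.
- lug_hole (a point): Point on the platform, x = 71 of the shaker: the rod's tip stands here when home. 33 mm above it is the top of the nest plate's tab (6 mm thick) with the 16 mm hole for the rod; on the platform itself stands a 13 mm high collar of 16 mm bore.
- park_hole (a point): Bottom of the park socket, on the platform at x = -85 of the shaker. The socket is a round collar 40 mm high, 16 mm bore, 26 mm outside, open at the top.
- rod: Locking rod, steel, 14 mm thick, 110 mm long, with a black knob 22 mm wide and 34 mm high on top (144 mm in all), 120 g. Tip chamfered to 10 mm over its last 5 mm. Origin at the tip, z up along the rod. At the start it stands loosely in its hole with the clip through it and cannot rise more than some mm until the clip is out. The knob does not pass the holes.
- rod_knob (a point): Point on the rod's axis 131 mm above its tip, at a good height to grip the knob (knob from 110 to 144 mm above the tip).
- rod_cross_hole (a point): Centre of the 7 mm wide, 6 mm high cross hole through the rod, 16 mm above its tip.
- clip: R-shaped spring clip of 5 mm wire, 124 mm long, 49 g, about level (eye may hang lower). Origin where its straight leg crosses the rod's axis when fully in; x towards the eye: pull along +x to take it out; z up. Straight leg to x = -26. The waved leg at +y springs 3.5 mm to ride over the rod: 5 to 15 N in the first 15 mm, then loose; out after 35 mm.
- clip_eye (a point): Centre of the clip's eye, at x = 80, y = 5 mm of the clip: a level ring dipped in grey plastic, 36 mm across outside, 16 mm inside, 10 mm thick; can be gripped across its outside along the clip's y with the fingers coming from above. Axes as the clip.
- clip_mid (a point): Point in the middle of the clip's length, at x = 33, y = 5 mm of the clip.
- dish: Flat steel instrument dish, 172 x 122 mm (x, y) with a 3 mm thick floor and walls 18 mm high, fixed on the bench; origin under its middle.
- orange_cap: Orange screw cap, 52 mm wide and 20 mm high, loose bystander; origin under its middle.
- sample_jar: White sample jar, 50 mm wide and 53 mm high, loose bystander; origin under its middle.
- dropper: Small dropper bottle, 33 mm wide and 104 mm high, loose bystander; origin under its middle.
- tray_1: White plastic well tray, 110 x 62 mm, 18 mm high, hollow below (skirt 3 mm thick), both corners at its +x end cut off by 13 mm; on top a 6 mm high tapered boss with 18 wells that fits the skirt of the next tray. Tab at the +x end, 32 mm wide, to x = 86 mm, top 8 mm up, with a 19 mm hole. 120 g. Origin under the middle of the 110 x 62 mm body, z up. Grip across its width (y). May be absent.
- tray_1_hole (a point): Centre of the tab's hole, 71 mm along x from the tray's origin and 8 mm above its underside.
- tray_2: White plastic well tray, 110 x 62 mm, 18 mm high, hollow below (skirt 3 mm thick), both corners at its +x end cut off by 13 mm; on top a 6 mm high tapered boss with 18 wells that fits the skirt of the next tray. Tab at the +x end, 32 mm wide, to x = 86 mm, top 8 mm up, with a 19 mm hole. 120 g. Origin under the middle of the 110 x 62 mm body, z up. Grip across its width (y). May be absent.
- tray_2_hole (a point): Centre of the tab's hole, 71 mm along x from the tray's origin and 8 mm above its underside.
- tray_3: White plastic well tray, 110 x 62 mm, 18 mm high, hollow below (skirt 3 mm thick), both corners at its +x end cut off by 13 mm; on top a 6 mm high tapered boss with 18 wells that fits the skirt of the next tray. Tab at the +x end, 32 mm wide, to x = 86 mm, top 8 mm up, with a 19 mm hole. 120 g. Origin under the middle of the 110 x 62 mm body, z up. Grip across its width (y). May be absent.
- tray_3_hole (a point): Centre of the tab's hole, 71 mm along x from the tray's origin and 8 mm above its underside.
- tray_4: White plastic well tray, 110 x 62 mm, 18 mm high, hollow below (skirt 3 mm thick), both corners at its +x end cut off by 13 mm; on top a 6 mm high tapered boss with 18 wells that fits the skirt of the next tray. Tab at the +x end, 32 mm wide, to x = 86 mm, top 8 mm up, with a 19 mm hole. 120 g. Origin under the middle of the 110 x 62 mm body, z up. Grip across its width (y). May be absent.
- tray_4_hole (a point): Centre of the tab's hole, 71 mm along x from the tray's origin and 8 mm above its underside.

How it is judged:
By the outcome, as a careful person would: the job done as asked, in the order asked, and still so for the second after the job is handed in, with the robot touching nothing.
Of tray_1, tray_2, tray_3, tray_4 only 2 to 4 are there at a start; the rules pass over those that are not, and their reading is None.
At some moment in a run one of tray_1, tray_2, tray_3, tray_4 may be knocked a few centimetres aside while the robot is not near it.
It also fails if it takes over 210 s, if anything falls off the work surface, if the arm or the gripper's body presses on something with over 40 N, if the wrist force passes 120 N, or if a joint passes its speed limit or range.

ROBOT

A 6-joint arm with a two-finger parallel gripper is mounted at the origin on the work surface; the furniture and walls round the work are solid. World frame = base frame: x ahead of the robot, y to its left, z up, the work surface at z = 0. Lengths are in m, angles in rad, forces in N, time in s.
With the tool pointing down it reaches from about 0.35 to 0.925 m from the base axis. Payload 6.4 kg.
Tool frame: the origin (TCP) lies midway between the tips of the shut fingers; the grasp point (between the pads) lies 19 mm behind it; z points along the fingers, y is the direction in which the jaws open and shut (so a half turn about z gives the same grasp; the last joint's range is limited). The gripper opens to 94 mm and grips with 3 to 60 N. Pads are 16 mm wide; open, the fingers measure 119 mm over their backs; the gripper's body (75 mm by 177 mm) begins 78 mm behind the grasp point.
Start: joints at [-1.364, 0.245, 1.558, -0, 1.339, -0.174], TCP at [0.242, -0.603, 0.205] pointing down, gripper open.
Joint ranges: [-3.13, 3.13], [-1.02, 2.26], [0.13, 2.54], [-0.95, 4.09], [0.21, 2.88], [-2.74, 2.74]. Speed limits (rad/s): [2.57, 2.57, 3.14, 3.14, 3.14, 3.14].

INTERFACE

Orientations are given as a unit quaternion [w, x, y, z].
In Python, from bench import r gives the robot as it stands. Calls block until the motion is done:
- r.reach(position, orientation): joint-space move of the TCP to a pose.
- r.move_linear(position, ori=None, max_speed=0.15, max_force=None): straight line of the TCP; ori=None keeps the orientation; max_speed is the mean speed in m/s. With max_force (N) it stops when the force on the tool has changed by that much, and returns True; else False.
- r.movej(angles): joint-space move.
- r.set_gripper(opening, force=None): opening from 0.0 (shut) to 1.0 (fully open); force is the grip in N (None keeps the last); returns when the fingers have stopped.
- r.sleep(seconds).
- r.ik(position, orientation): joint angles nearest the present ones, or None.
- r.observe(): the state.
- r.get_image(name): name is "side" or "top" or "wrist"; returns a dict with "image" (400x640x3 uint8, blue, green, red), "fx", "fy", "cx", "cy" (pixels), "R" (3x3) and "t" (3): a world point X has camera coordinates R X + t. Camera axes: x right, y down, z forward; pixel columns grow to the right and rows downward; lengths in m; the calibration is good to about 2 mm. A picture is of the moment at which its call begins. There is no depth.
A pose or a line that the arm cannot do raises r.Unreachable and nothing moves.
- r.finish_job(): hands the job in, once; it reports no verdict.
Trained networks look in the newest picture that a camera, given by its name, has taken for a name from the list of things; names that differ only in an ending like _2 or _b are one class to them, and where a whole thing is asked for, a point or a joint stands for the part that bears it (a point fixed in the world has none). Each returns a list of dicts, best first, with "score" (0 to 1); they miss things now and then, are a little off and sometimes report something else, mostly with a low value. They report only what shows in the picture. A call takes as long as a camera call.
- r.cut_out(target, camera): "pixels" (400x640 bool, what is visible of it) and "uv" ([column, row] in pixels, amid what is visible of it).
- r.landmark_of(target, camera): "uv" ([column, row] in pixels: a listed point, or the origin of a listed thing).
The state is a dict: "time": time; "joint_pos": joint angles; "dq": joint speeds; "joint_efforts": joint torques, N m; "position": TCP position; "tool_rot": TCP orientation; "ft_force": force on the tool from outside, world axes, zero at the start; "moment": the same for the moment, N m; "grip_width": opening from 0.0 (shut) to 1.0 (fully open).
Only numpy, scipy, OpenCV 4.12 (cv2) and the standard library are available. Lean on these libraries where they do the work, as an engineer would, in place of code of your own. Each camera call takes 0.05 s, during which the arm holds its last target.

## Working session

There is one attempt and no reset: what is moved stays moved. The work goes in short steps, each a Python script; the robot and the scene stay as the last script left them, time stands still between calls to the robot, and variables do not carry over. Pictures are saved under pics/ and viewed, and the job is handed in when it is done.

```bash
ls; mkdir -p pics; python3 - <<'E'
from bench import r
import cv2
o=r.observe(); print(o['time'],o['position'],o['tool_rot'],o['grip_width'],o['ft_force'])
for n in ['side','top','wrist']:
    d=r.get_image(n); cv2.imwrite(f'pics/{n}0.png',d['image']); print(n,d['fx'],d['fy'],d['cx'],d['cy'],d['R'],d['t'])
E
```

```text
pics
0.0 [ 0.24143955 -0.60285209  0.20436396] [-9.48873835e-04  9.81926831e-01  1.89258544e-01 -2.86912166e-05] 0.9973995283030738 [1.17448997 0.77900488 0.46646507]
side 457.4340855896298 457.4340855896298 315.71406982507517 200.89669814758372 [[-0.90186063 -0.43170332  0.01672274]
 [-0.20812553  0.40021841 -0.89247352]
 [ 0.37859103 -0.80836716 -0.45078971]] [0.48678773 0.23550821 1.05479492]
top 498.9665905767698 498.9665905767698 320.56376175268065 196.461994464564 [[ 0.01694973 -0.99985449 -0.00192371]
 [-0.9749146  -0.01609982 -0.22199622]
 [ 0.22193294  0.00563823 -0.97504563]] [-0.01072544  0.53900494  1.4204791 ]
wrist 357.47338556194387 357.47338556194387 318.43414020402747 193.2772159242162 [[ 0.37121657 -0.9285436  -0.0022472 ]
 [-0.90441944 -0.3621181   0.22560134]
 [-0.21029443 -0.08171455 -0.97421711]] [-0.6485438  -0.02181172  0.39068653]
```

View pics/side0.png

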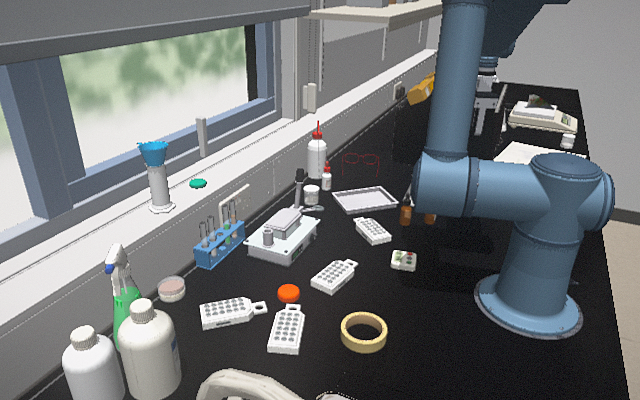

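View pics/top0.png

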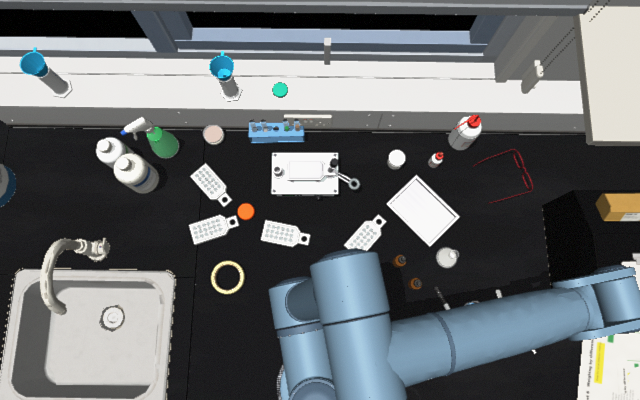

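View pics/wrist0.png

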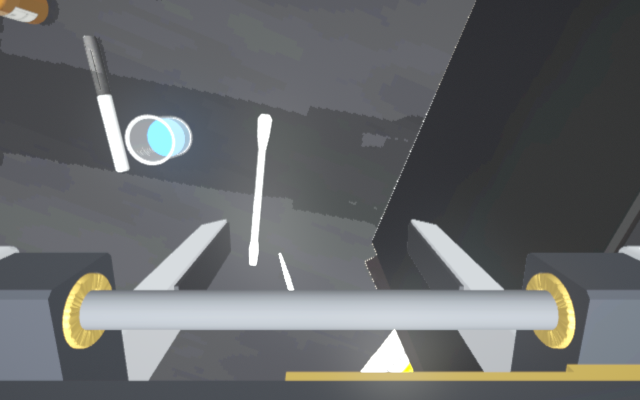

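```bash
cat > h.py <<'E'
from bench import r
import numpy as np, cv2
from scipy.spatial.transform import Rotation as Rn
cams={}
def img(n,save=None):
    d=r.get_image(n); cams[n]=d
    if save: cv2.imwrite('pics/'+save,d['image'])
    return d
def proj(d,X):
    c=d['R']@np.array(X)+d['t']; return np.array([d['fx']*c[0]/c[2]+d['cx'],d['fy']*c[1]/c[2]+d['cy']])
def ray(d,uv):
    v=np.array([(uv[0]-d['cx'])/d['fx'],(uv[1]-d['cy'])/d['fy'],1.]); 
    C=-d['R'].T@d['t']; return C,d['R'].T@v
def onz(d,uv,z):
    C,v=ray(d,uv); return C+v*(z-C[2])/v[2]
def tri(obs):
    # obs: list of (d,uv)
    A=np.zeros((3,3));b=np.zeros(3)
    for d,uv in obs:
        C,v=ray(d,uv);v=v/np.linalg.norm(v);P=np.eye(3)-np.outer(v,v);A+=P;b+=P@C
    X=np.linalg.solve(A,b); return X,[np.round(proj(d,X)-uv,1) for d,uv in obs]
def quat(yaw_y):
    """tool down, tool y axis (jaw direction) at world yaw yaw_y"""
    y=np.array([np.cos(yaw_y),np.sin(yaw_y),0]);z=np.array([0,0,-1.]);x=np.cross(y,z)
    q=Rn.from_matrix(np.c_[x,y,z]).as_quat(); return [q[3],q[0],q[1],q[2]]
def st(): 
    o=r.observe(); print('t%.1f'%o['time'],np.round(o['position'],4),'grip %.3f'%(o['grip_width']*94),'F',np.round(o['ft_force'],1),'q',np.round(o['joint_pos'],2)); return o
E
python3 - <<'E'
from h import *
T=img('top');S=img('side')
for c in ['top','side']:
  for n in ['shaker','nest','lug_hole','park_hole','rod','rod_knob','rod_cross_hole','clip','clip_eye','clip_mid','dish','tray_1','tray_1_hole','orange_cap','sample_jar','dropper']:
    print(c,n,[(round(x['score'],2),np.round(x['uv'],1).tolist()) for x in r.landmark_of(n,c)][:6])
E
```

```text
top shaker [(0.6, [302.7, 177.5])]
top nest [(0.83, [306.9, 171.4])]
top lug_hole [(0.68, [380.3, 219.2]), (0.58, [332.1, 172.3]), (0.37, [210.0, 232.2]), (0.21, [281.8, 172.7])]
top park_hole [(0.93, [279.9, 173.8])]
top rod [(0.54, [329.7, 169.3])]
top rod_knob [(0.5, [333.7, 161.3]), (0.49, [340.5, 177.3])]
top rod_cross_hole [(0.62, [327.5, 168.7])]
top clip [(0.51, [328.6, 169.6])]
top clip_eye [(0.42, [355.2, 181.8]), (0.25, [223.6, 196.6])]
top clip_mid [(0.69, [332.8, 171.7]), (0.58, [342.4, 174.3])]
top dish [(0.79, [424.2, 209.4]), (0.44, [332.8, 162.6]), (0.32, [331.1, 169.2])]
top tray_1 [(0.97, [212.8, 229.5]), (0.7, [282.3, 235.4]), (0.62, [362.0, 238.0]), (0.6, [208.4, 179.9]), (0.49, [328.6, 168.6]), (0.22, [332.5, 167.9])]
top tray_1_hole [(0.93, [308.0, 236.8])]
top orange_cap [(0.56, [248.5, 210.7])]
top sample_jar [(0.59, [393.0, 159.1]), (0.33, [360.3, 238.1])]
top dropper []
side shaker [(0.73, [284.4, 250.8])]
side nest [(0.63, [361.6, 200.7])]
side lug_hole [(0.28, [335.3, 280.0])]
side park_hole [(0.63, [270.5, 242.3]), (0.18, [309.3, 201.6])]
side rod [(0.52, [294.3, 217.2])]
side rod_knob [(0.53, [298.2, 175.5])]
side rod_cross_hole [(0.78, [295.4, 213.6]), (0.25, [316.9, 207.4])]
side clip [(0.64, [294.9, 210.2]), (0.41, [337.6, 281.9])]
side clip_eye [(0.51, [319.6, 206.5]), (0.45, [296.5, 213.1])]
side clip_mid [(0.56, [304.8, 211.5])]
side dish [(0.86, [363.9, 201.2])]
side tray_1 [(0.84, [224.4, 313.1]), (0.75, [286.0, 333.8]), (0.71, [334.4, 279.0]), (0.63, [367.4, 233.2])]
side tray_1_hole [(0.97, [348.7, 263.6]), (0.62, [283.8, 215.1]), (0.47, [283.9, 249.1])]
side orange_cap [(0.74, [288.7, 298.6]), (0.23, [372.7, 233.0])]
side sample_jar [(0.84, [308.5, 202.4])]
side dropper [(0.71, [324.1, 188.9]), (0.49, [349.0, 264.2])]
```

```bash
python3 - <<'E'
from h import *
T=img('top');S=img('side');W=img('wrist');o=st()
Rt=Rn.from_quat(np.roll(o['tool_rot'],-1)).as_matrix()
C=-W['R'].T@W['t']; print('cam in tool',Rt.T@(C-o['position']),'\n',(W['R']@Rt).round(3))
for n,u,s,z in [('nest',(306.9,171.4),None,.089),('park',(279.9,173.8),(270.5,242.3),.056),('lug',(332.1,172.3),None,.056),('knob',(333.7,161.3),(298.2,175.5),.187),('eye',(355.2,181.8),(319.6,206.5),.07),('dish',(424.2,209.4),(363.9,201.2),0),('jar',(393,159.1),(308.5,202.4),0),('cap',(248.5,210.7),(288.7,298.6),0)]:
    print(n,onz(T,u,z).round(3), tri([(T,u),(S,s)]) if s else '')
for u in [(212.8,229.5),(282.3,235.4),(362,238),(208.4,179.9)]: print('tray',onz(T,u,0).round(3))
big=cv2.resize(T['image'][120:260,180:480],None,fx=2.6,fy=2.6,interpolation=cv2.INTER_CUBIC);cv2.imwrite('pics/tz.png',big)
E
```

```text
t2.0 [ 0.2416 -0.6035  0.2055] grip 94.041 F [-0.5 -0.   0.1] q [-1.36  0.25  1.56 -0.    1.34 -0.17]
cam in tool [ 0.06654211 -0.00033937 -0.17957038] 
 [[-0.     1.     0.001]
 [-0.974 -0.    -0.226]
 [-0.226 -0.001  0.974]]
nest [0.608 0.04  0.089] 
park [0.608 0.122 0.056] (array([0.60839178, 0.12202497, 0.05872145]), [array([-0.1, -0.3]), array([0.4, 0.1])])
lug [ 0.615 -0.035  0.056] 
knob [ 0.61  -0.037  0.187] (array([ 0.61253468, -0.0368248 ,  0.18114542]), [array([-0.1, -0.2]), array([0.2, 0.1])])
eye [ 0.583 -0.104  0.07 ] (array([ 0.581931  , -0.10506761,  0.0637139 ]), [array([0.3, 1. ]), array([-1. , -0.3])])
dish [ 0.517 -0.321  0.   ] (array([ 0.51732697, -0.32094908, -0.00170063]), [array([0. , 0.1]), array([-0.1, -0. ])])
jar [ 0.677 -0.227  0.   ] (array([ 0.6762093 , -0.22762713, -0.00099276]), [array([0.1, 0.4]), array([-0.4, -0.1])])
cap [0.504 0.219 0.   ] (array([ 0.50543658,  0.22069081, -0.01142334]), [array([0.1, 0.4]), array([-0.5, -0.1])])
tray [0.444 0.325 0.   ]
tray [0.43  0.113 0.   ]
tray [ 0.426 -0.129  0.   ]
tray [0.6   0.349 0.   ]
```

View pics/tz.png

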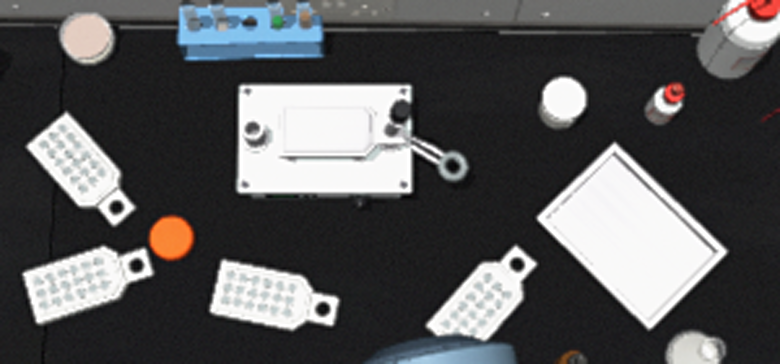

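```bash
python3 - <<'E'
from h import *
ya=np.deg2rad(157)
print(r.ik([.582,-.105,.23],quat(ya)), r.ik([.582,-.105,.06],quat(ya)))
r.reach([.57,-.12,.25],quat(ya)); st()
W=img('wrist','w1.png');
for n in ['clip','clip_eye','clip_mid','rod','rod_knob','rod_cross_hole','lug_hole','nest']:
    print(n,[(round(x['score'],2),np.round(x['uv'],1).tolist()) for x in r.landmark_of(n,'wrist')][:6])
E
```

```text
None NoneTraceback (most recent call last):
  File "<stdin>", line 4, in <module>
bench.Unreachable: the arm cannot take that pose within its joint ranges
```

```bash
python3 - <<'E'
from h import *
for p in ([.582,-.105,.2],[.61,.04,.2],[.43,-.13,.1],[.6,.35,.1]):
  print(p,[a for a in range(-180,180,15) if r.ik(p,quat(np.deg2rad(a))) is not None])
E
```

```text
[0.582, -0.105, 0.2] [-165, -150, -135, -120, -105, -90, -75, -60, -45, -30, -15, 0, 15, 30, 45, 60, 75, 90, 105, 120, 135]
[0.61, 0.04, 0.2] [-150, -135, -120, -105, -90, -75, -60, -45, -30, -15, 0, 15, 30, 45, 60, 75, 90, 105, 120, 135, 150]
[0.43, -0.13, 0.1] [-180, -165, -150, -135, -120, -105, -90, -75, -60, -45, -30, -15, 0, 15, 30, 45, 60, 75, 90, 105, 120]
[0.6, 0.35, 0.1] [-135, -120, -105, -90, -75, -60, -45, -30, -15, 0, 15, 30, 45, 60, 75, 90, 105, 120, 135, 150, 165]
```

```bash
python3 - <<'E'
from h import *
ya=np.deg2rad(-23)
r.reach([.582,-.105,.27],quat(ya)); st()
W=img('wrist','w1.png');
for n in ['clip','clip_eye','clip_mid','rod','rod_knob','rod_cross_hole','lug_hole','nest']:
    print(n,[(round(x['score'],2),np.round(x['uv'],1).tolist()) for x in r.landmark_of(n,'wrist')][:6])
E
```

```text
t4.2 [ 0.5819 -0.1058  0.2698] grip 94.092 F [ 0.1 -1.1  0.1] q [-0.37  0.06  1.64 -0.    1.44  0.03]
clip []
clip_eye [(0.91, [312.8, 167.1]), (0.72, [315.7, 90.9]), (0.34, [319.0, 129.3]), (0.32, [311.5, 95.4])]
clip_mid [(0.75, [319.8, 124.7])]
rod [(0.81, [318.4, 88.9])]
rod_knob [(0.91, [311.6, 95.6]), (0.22, [215.3, 229.1]), (0.18, [411.4, 225.0])]
rod_cross_hole []
lug_hole [(0.61, [315.5, 87.2])]
nest [(0.96, [286.1, 15.2])]
```

View pics/w1.png

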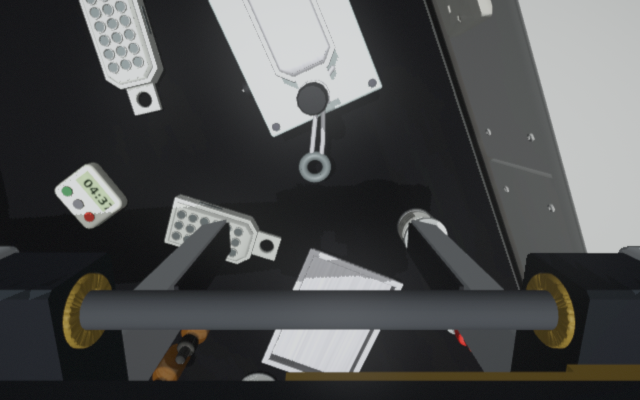

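```bash
python3 - <<'E'
from h import *
W=img('wrist');T=img('top');S=img('side')
r_eye=r.cut_out('clip_eye','wrist')
def cent(m): ys,xs=np.nonzero(m); return (xs.mean(),ys.mean(),m.sum())
for x in r_eye[:3]: print('cut',x['score'],x['uv'],cent(x['pixels']))
print('eye',onz(W,(314,167),.067), tri([(W,(314,167)),(T,(355.2,181.8)),(S,(319.6,206.5))]))
k=r.cut_out('rod','wrist')
for x in k[:2]: print('rod',x['score'],x['uv'],cent(x['pixels']))
print('knob top',onz(W,(312,96),.2), tri([(W,(311.6,95.6)),(T,(333.7,161.3)),(S,(298.2,175.5))]))
cv2.imwrite('pics/w1z.png',cv2.resize(W['image'][60:200,230:400],None,fx=4,fy=4,interpolation=cv2.INTER_CUBIC))
E
```

```text
cut 0.85 [317.0, 158.9] (np.float64(316.5149911816579), np.float64(152.494708994709), np.int64(1134))
cut 0.58 [125.6, 43.5] (np.float64(125.66810196348605), np.float64(47.54254219772649), np.int64(5806))
cut 0.29 [314.0, 99.0] (np.float64(312.8054919908467), np.float64(98.61670480549199), np.int64(874))
eye [ 0.58089633 -0.09716113  0.067     ] (array([ 0.58082614, -0.10133257,  0.06552016]), [array([1.5, 3.3]), array([-0.9,  1.2]), array([-1.2, -0.2])])
rod 0.79 [315.6, 95.6] (np.float64(313.1666666666667), np.float64(98.45698924731182), np.int64(930))
knob top [ 0.60832566 -0.03386927  0.2       ] (array([ 0.61029677, -0.03446901,  0.18319017]), [array([3.7, 1. ]), array([-0.9,  0.3]), array([ 0.5, -0.2])])
```

View pics/w1z.png

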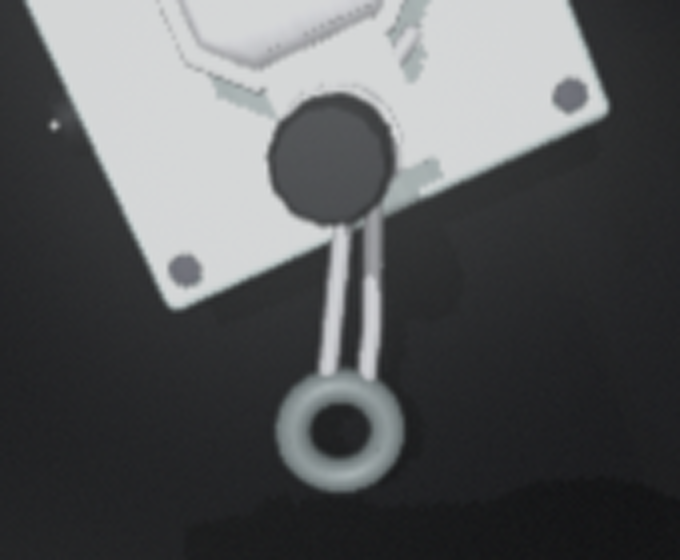

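```bash
python3 - <<'E'
from h import *
W=img('wrist')
z2=lambda x,y:(x/4+230,y/4+60)
for zz in(.06,.07):
  a=onz(W,z2(346,230),.07);b=onz(W,z2(326,370),zz);e=onz(W,z2(340,432),zz)
  d=b-a;print(zz,a,b,e,'yaw leg',np.rad2deg(np.arctan2(d[1],d[0])))
  # rod axis candidates
  yaw=np.arctan2(d[1],d[0]);x=np.array([np.cos(yaw),np.sin(yaw)]);y=np.array([-x[1],x[0]])
  print('rod axis from clip',e[:2]-80*.001*x-.005*y)
for c in ([185,270],[570,95]): print('screw',onz(W,z2(*c),.056))
for c in ([180,308],[607,108]): print('corner',onz(W,z2(*c),.056))
E
```

```text
0.06 [ 0.6039646  -0.04990397  0.07      ] [ 0.58418643 -0.08225557  0.06      ] [ 0.58099019 -0.09943485  0.06      ] yaw leg -121.43955364567236
rod axis from clip [ 0.61845214 -0.02857158]
0.07 [ 0.6039646  -0.04990397  0.07      ] [ 0.58481373 -0.0812783   0.07      ] [ 0.58169953 -0.09801663  0.07      ] yaw leg -121.39986340170663
rod axis from clip [ 0.61911237 -0.02712743]
screw [ 0.55947768 -0.04280617  0.056     ]
screw [ 0.67184904 -0.04117393  0.056     ]
corner [ 0.55398441 -0.051553    0.056     ]
corner [ 0.67966538 -0.04807452  0.056     ]
```

```bash
python3 - <<'E'
from h import *
ya=np.deg2rad(-30)
r.reach([.581,-.098,.19],quat(ya)); st()
W=img('wrist','w2.png')
for n in ['clip_eye','rod_knob','clip_mid']:
    print(n,[(round(x['score'],2),np.round(x['uv'],1).tolist()) for x in r.landmark_of(n,'wrist')][:6])
cv2.imwrite('pics/w2z.png',cv2.resize(W['image'][0:220,200:440],None,fx=2.7,fy=2.7,interpolation=cv2.INTER_CUBIC))
E
```

```text
t5.3 [ 0.5808 -0.0979  0.1899] grip 94.022 F [ 0.7  0.1 -0.5] q [-0.36  0.12  1.73 -0.    1.29  0.16]
clip_eye [(0.64, [320.5, 190.8])]
rod_knob [(0.71, [299.5, 106.7])]
clip_mid [(0.76, [316.9, 135.4]), (0.65, [275.1, 283.8])]
```

View pics/w2z.png

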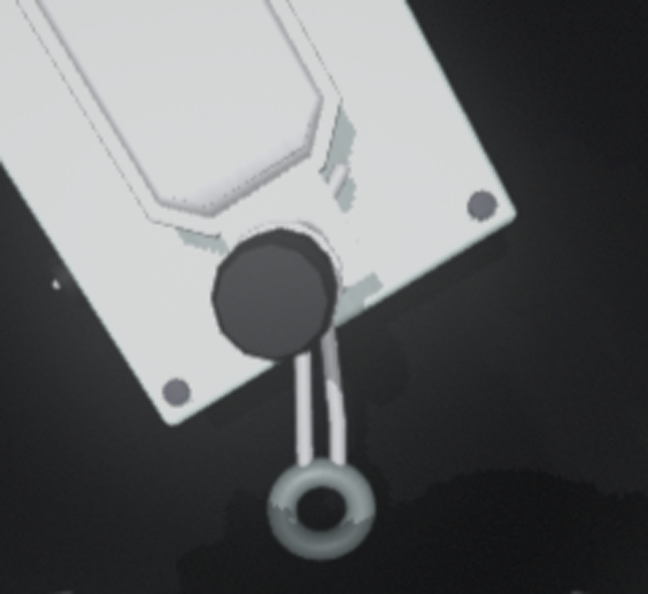

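```bash
python3 - <<'E'
from h import *
W=img('wrist')
z2=lambda x,y:(x/2.7+200,y/2.7)
for zz in (.055,.065,.07): print('eye',onz(W,z2(321,510),zz))
print('yaw', [onz(W,z2(*p),.07) for p in((303,355),(304,462))])
for c in ([171,425],[517,213]): print('corner',onz(W,z2(*c),.056))
for c in ([176,393],[482,206]): print('screw',onz(W,z2(*c),.056))
print('knob',onz(W,z2(273,300),.2))
E
```

```text
eye [ 0.58257273 -0.10202901  0.055     ]
eye [ 0.58361038 -0.10011243  0.065     ]
eye [ 0.58412921 -0.09915414  0.07      ]
yaw [array([ 0.60384261, -0.05385333,  0.07      ]), array([ 0.58725101, -0.08295575,  0.07      ])]
corner [ 0.55428605 -0.05235313  0.056     ]
corner [ 0.68358698 -0.0500407   0.056     ]
screw [ 0.56125111 -0.04427895  0.056     ]
screw [ 0.67504562 -0.04269282  0.056     ]
knob [ 0.60910016 -0.03760836  0.2       ]
```

```bash
python3 - <<'E'
from h import *
yc=np.deg2rad(-119.8)
q=quat(yc+np.pi/2)
r.set_gripper(0.62)
r.move_linear([.5832,-.0998,.10],q,.15)
print(r.move_linear([.5832,-.0998,.058],q,.06,max_force=6)); st()
r.set_gripper(0.1,40); st()
img('wrist','w3.png');
E
```

```text
False
t7.9 [ 0.5835 -0.0999  0.0582] grip 58.319 F [ 0.9 -0.6  0.3] q [-0.36  0.29  1.8  -0.    1.06  0.16]
t8.4 [ 0.5833 -0.0998  0.0581] grip 34.211 F [-0.5  0.4  0.4] q [-0.36  0.29  1.8   0.    1.05  0.16]
```

View pics/w3.png

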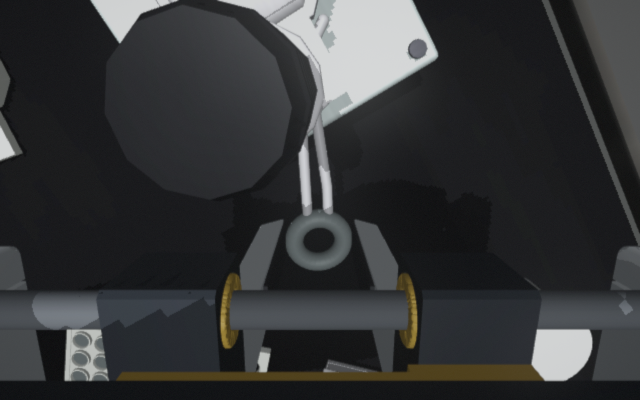

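```bash
python3 - <<'E'
from h import *
W=img('wrist');o=st()
p=o['position'];ya=np.deg2rad(-29.8);y=np.array([np.cos(ya),np.sin(ya),0]);x=np.array([-y[1],y[0],0])
for dx in(-.008,0,.008):
 for dz in(0,.008,.019): print(dx,dz,proj(W,p+[0,0,dz]+x*dx).round(),proj(W,p+[0,0,dz]+x*dx+.018*y).round(), proj(W,p+[0,0,dz]+x*dx-.018*y).round())
E
```

```text
t8.5 [ 0.5833 -0.0998  0.0581] grip 34.190 F [-0.2  0.1 -0.2] q [-0.36  0.29  1.8   0.    1.05  0.16]
-0.008 0 [317. 253.] [351. 253.] [284. 253.]
-0.008 0.008 [317. 259.] [352. 259.] [282. 259.]
-0.008 0.019 [317. 268.] [354. 268.] [280. 268.]
0 0 [317. 239.] [351. 239.] [284. 239.]
0 0.008 [317. 244.] [353. 244.] [282. 244.]
0 0.019 [317. 253.] [355. 253.] [280. 253.]
0.008 0 [317. 224.] [352. 224.] [283. 225.]
0.008 0.008 [317. 229.] [353. 229.] [282. 229.]
0.008 0.019 [317. 237.] [355. 237.] [279. 237.]
```

```bash
python3 - <<'E'
from h import *
q=quat(np.deg2rad(-29.8))
r.set_gripper(0.55)
r.move_linear([.584,-.0984,.0495],q,.06,max_force=6)
r.set_gripper(0.1,40); st()
W=img('wrist','w4.png'); T=img('side')
cv2.imwrite('pics/s4z.png',cv2.resize(T['image'][150:270,240:400],None,fx=4,fy=4,interpolation=cv2.INTER_CUBIC))
E
```

```text
t9.8 [ 0.584  -0.0984  0.0496] grip 34.780 F [-0.7  0.1  0. ] q [-0.36  0.3   1.8   0.    1.04  0.16]
```

View pics/w4.png

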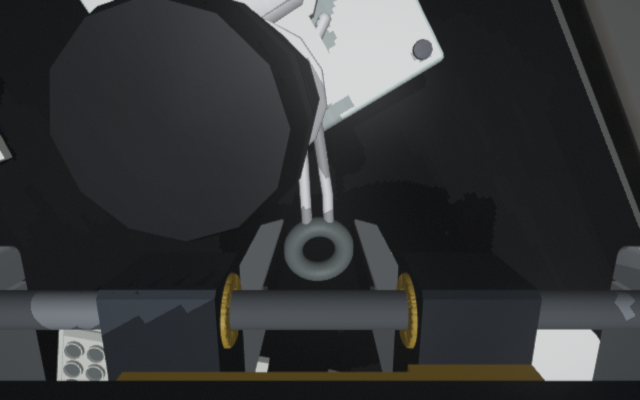

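View pics/s4z.png

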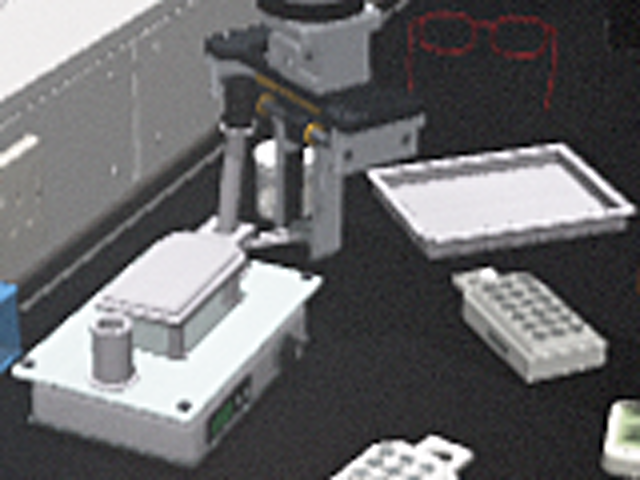

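```bash
python3 - <<'E'
from h import *
yc=np.deg2rad(-119.8); q=quat(yc+np.pi/2); d=np.array([np.cos(yc),np.sin(yc),0]);p0=np.array([.584,-.0984,.0496])
for s in (.006,.012,.018,.04,.06):
    r.move_linear(p0+d*s,q,.04); o=st()
W=img('wrist','w5.png')
E
```

```text
t10.2 [ 0.5808 -0.104   0.0496] grip 34.323 F [ 0.7  0.5 -0.7] q [-0.37  0.3   1.81 -0.    1.04  0.15]
t10.4 [ 0.578  -0.1091  0.0496] grip 34.225 F [ 1.   0.5 -0.2] q [-0.38  0.29  1.81 -0.    1.04  0.14]
t10.8 [ 0.5744 -0.1142  0.0493] grip 33.890 F [ 0.5  0.8 -1.2] q [-0.39  0.29  1.82 -0.    1.04  0.13]
t11.4 [ 0.5642 -0.1334  0.0498] grip 34.202 F [-0.4  0.3 -0.6] q [-0.43  0.27  1.83 -0.    1.03  0.09]
t12.1 [ 0.5542 -0.1506  0.0496] grip 34.201 F [-0.3  0.3 -0.4] q [-0.46  0.26  1.85  0.    1.03  0.06]
```

View pics/w5.png

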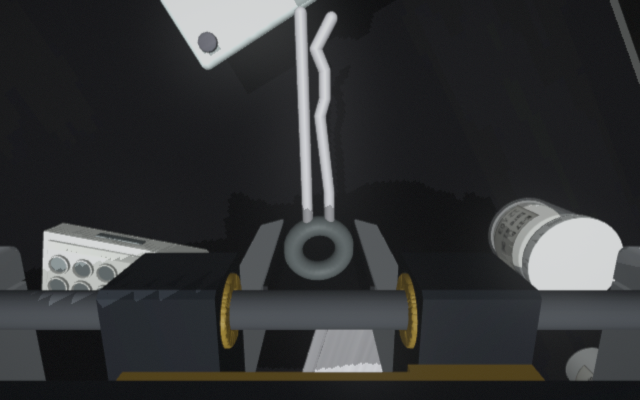

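```bash
python3 - <<'E'
from h import *
yc=np.deg2rad(-119.8); q=quat(yc+np.pi/2)
r.move_linear([.554,-.151,.14],q,.2)
T=img('top')
c=r.cut_out('dish','top')[0]; print(c['score'],c['uv'])
m=c['pixels'].astype(np.uint8)
cnt=max(cv2.findContours(m,0,2)[0],key=cv2.contourArea)
P=np.array([onz(T,p,.018)[:2] for p in cnt[:,0,:]]).astype(np.float32)
print(cv2.minAreaRect(P*1000))
r.cut_out
E
```

```text
0.84 [425.1, 208.7]
((512.8680419921875, -311.2064208984375), (180.93533325195312, 130.88815307617188), 44.44902420043945)
```

```bash
python3 - <<'E'
from h import *
T=img('top')
for p in((399,261),(415,284),(447,257)): print(onz(T,p,.04))
q=quat(np.deg2rad(-45.6))
r.move_linear([.485,-.349,.12],q,.2); st()
W=img('wrist','w6.png')
E
```

```text
[ 0.35409877 -0.2341452   0.04      ]
[ 0.28853624 -0.2792375   0.04      ]
[ 0.36812855 -0.37484524  0.04      ]
t14.1 [ 0.4853 -0.3481  0.12  ] grip 34.005 F [ 0.4  0.1 -0.3] q [-0.81  0.21  1.76  0.    1.17 -0.02]
```

View pics/w6.png

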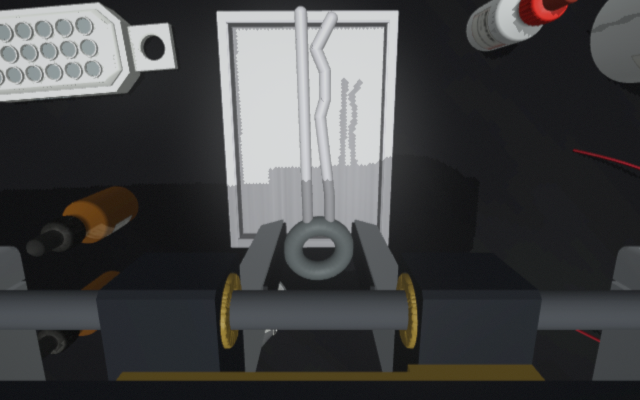

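```bash
python3 - <<'E'
from h import *
W=img('wrist')
P=[onz(W,p,.018) for p in((218,12),(398,11),(230,247),(388,247))]
print(np.round(P,4),np.mean(P,0))
q=quat(np.deg2rad(-45.6))
C=np.mean(P,0)
d=np.array([np.cos(np.deg2rad(-135.6)),np.sin(np.deg2rad(-135.6))])
e=C[:2]+.044*d;print(e)
r.move_linear([*e,.05],q,.15)
print(r.move_linear([*e,.007],q,.05,max_force=5));st()
r.set_gripper(.6);st()
r.move_linear([*e,.12],q,.15)
W=img('wrist','w7.png')
E
```

```text
[[ 0.5316 -0.201   0.018 ]
 [ 0.6233 -0.2935  0.018 ]
 [ 0.4015 -0.3266  0.018 ]
 [ 0.4943 -0.4211  0.018 ]] [ 0.51267835 -0.31054237  0.018     ]
[ 0.48124155 -0.34132756]
False
t15.8 [ 0.4815 -0.3416  0.0073] grip 34.171 F [-0.2  0.1 -0.2] q [-0.81  0.36  1.81 -0.    0.96 -0.01]
t16.4 [ 0.4813 -0.3413  0.007 ] grip 56.477 F [ 0.8 -0.3 -0.3] q [-0.81  0.36  1.81  0.    0.96 -0.01]
```

View pics/w7.png

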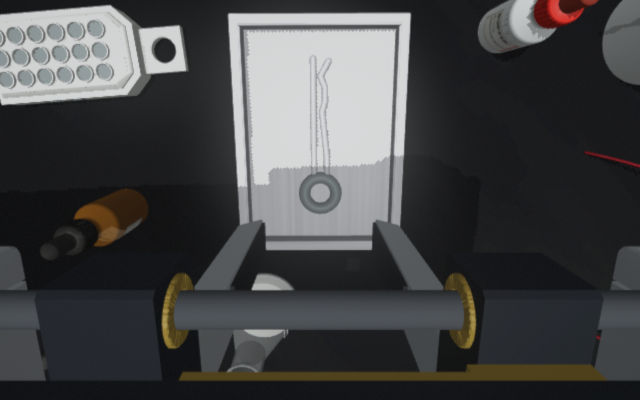

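```bash
python3 - <<'E'
from h import *
q=quat(np.deg2rad(1))
r.set_gripper(1.0)
r.move_linear([.52,-.25,.27],q,.3)
r.reach([.615,-.005,.29],q); st()
W=img('wrist','w8.png')
for n in ['nest','park_hole','rod_knob','rod','lug_hole','shaker']:
    print(n,[(round(x['score'],2),np.round(x['uv'],1).tolist()) for x in r.landmark_of(n,'wrist')][:4])
E
```

```text
t20.1 [ 0.6147 -0.0061  0.2895] grip 94.349 F [-0.1  0.1 -0.3] q [-0.19  0.11  1.56 -0.    1.47 -0.21]
nest [(0.74, [316.7, 127.7])]
park_hole [(0.63, [316.7, 43.4])]
rod_knob [(0.93, [325.5, 204.8]), (0.37, [320.0, 42.1])]
rod [(0.87, [318.6, 188.6]), (0.57, [323.5, 203.9]), (0.42, [315.8, 187.9])]
lug_hole [(0.81, [318.3, 184.7])]
shaker [(0.8, [319.0, 121.7])]
```

View pics/w8.png

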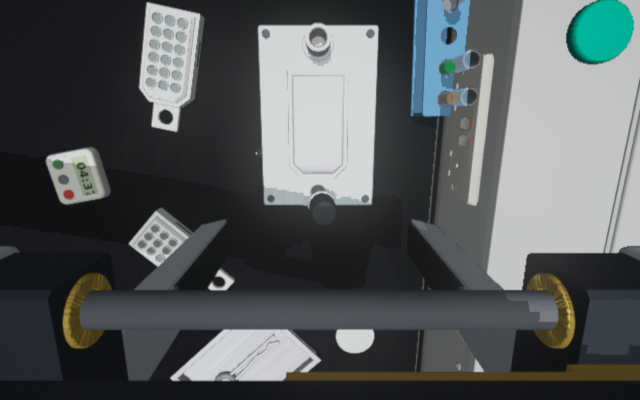

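```bash
python3 - <<'E'
from h import *
W=img('wrist')
np.save('w8.npy',np.array([W['R'],np.tile(W['t'],(3,1))]))
cv2.imwrite('pics/w8a.png',cv2.resize(W['image'][15:115,250:390],None,fx=5,fy=5,interpolation=cv2.INTER_CUBIC))
cv2.imwrite('pics/w8b.png',cv2.resize(W['image'][130:230,250:390],None,fx=5,fy=5,interpolation=cv2.INTER_CUBIC))
E
```

```text
(no output)
```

View pics/w8a.png

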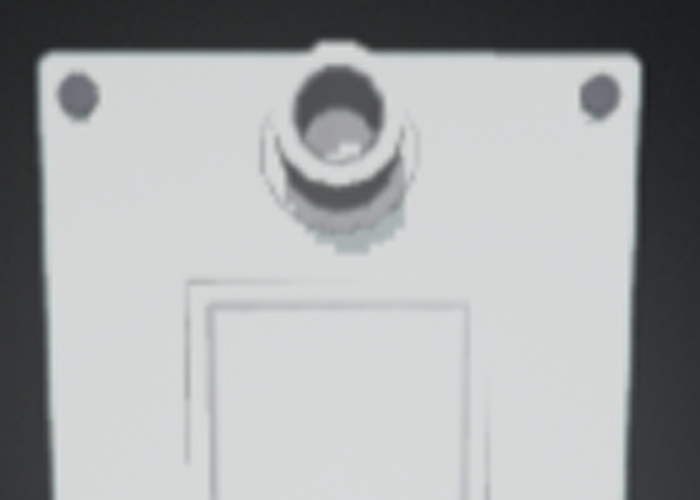

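View pics/w8b.png

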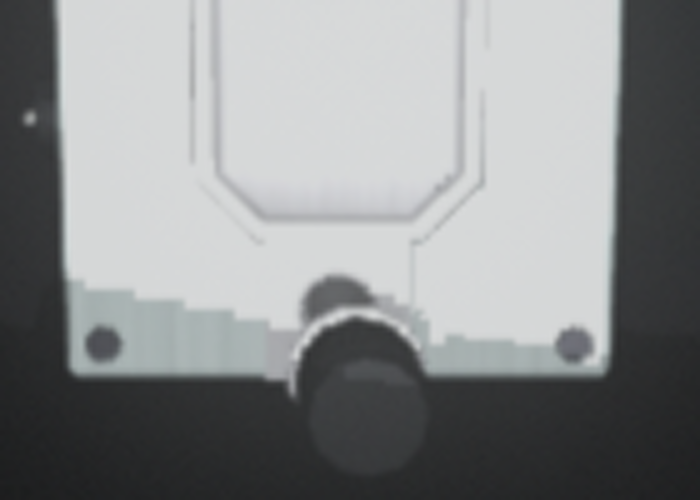

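```bash
python3 - <<'E'
from h import *
from scipy.optimize import least_squares
W=img('wrist')
a=lambda x,y:np.array([x/5+250-.4,y/5+15-.4]); b=lambda x,y:np.array([x/5+250-.4,y/5+130-.4])
C=[((-105,-65,56),a(38,50)),((-105,65,56),a(641,52)),((95,-65,56),b(70,379)),((95,65,56),b(609,377)),((-85,0,96),a(339,113)),((-55,-31,89),a(187,281)),((42,31,89),b(484,185)),((55,18,89),b(413,241)),((55,-18,89),b(262,243))]
def w(p,P):
    c,s=np.cos(p[2]),np.sin(p[2]);return [p[0]+(c*P[0]-s*P[1])/1e3,p[1]+(s*P[0]+c*P[1])/1e3,P[2]/1e3]
f=lambda p:np.concatenate([proj(W,w(p,P))-u for P,u in C])
s=least_squares(f,[.614,.045,-1.55],loss='soft_l1'); p=s.x
print(p,np.rad2deg(p[2])); print(f(p).reshape(-1,2).round(1))
print('lug',w(p,(71,0,56)),'park',w(p,(-85,0,56)),'knob@.2',onz(W,b(370,417),.2))
np.save('shaker.npy',p)
E
```

```text
[ 0.61433432  0.04454967 -1.55564833] -89.13208369805533
[[-0.3  0.3]
 [ 0.5  0.1]
 [-0.4  0.1]
 [ 0.4  0.6]
 [ 0.1  0.4]
 [-0.2 -0.1]
 [-0.1 -0.8]
 [ 1.9 -0.1]
 [-1.2 -0.5]]
lug [np.float64(0.6154097892228758), np.float64(-0.026442179960269638), 0.056] park [np.float64(0.6130467920471948), np.float64(0.1295399223603098), 0.056] knob@.2 [ 0.62040001 -0.01785508  0.2       ]
```

```bash
python3 - <<'E'
from h import *
p=np.load('shaker.npy'); q=quat(p[2]+np.pi/2)
r.move_linear([.619,-.019,.23],q,.2)
r.set_gripper(.5)
print(r.move_linear([.619,-.019,.169],q,.08,max_force=6));st()
r.set_gripper(0.05,8);st()
r.move_linear([.6162,-.0264,.169],q,.04);o=st(); print(o['moment'])
W=img('wrist','w9.png');S=img('side')
cv2.imwrite('pics/s9z.png',cv2.resize(S['image'][130:290,220:380],None,fx=4,fy=4,interpolation=cv2.INTER_CUBIC))
E
```

```text
False
t22.8 [ 0.6194 -0.0191  0.1696] grip 47.353 F [ 0.2  0.3 -0.1] q [-0.21  0.21  1.67  0.    1.26 -0.23]
t23.3 [ 0.6189 -0.0191  0.1693] grip 22.383 F [-0.8  0.3  2.4] q [-0.21  0.21  1.67 -0.    1.26 -0.23]
t23.6 [ 0.6162 -0.0268  0.1693] grip 22.006 F [-1.2  0.1  2.8] q [-0.23  0.2   1.68  0.    1.26 -0.24]
[-0.03454487  0.34389882 -0.02444522]
```

View pics/s9z.png

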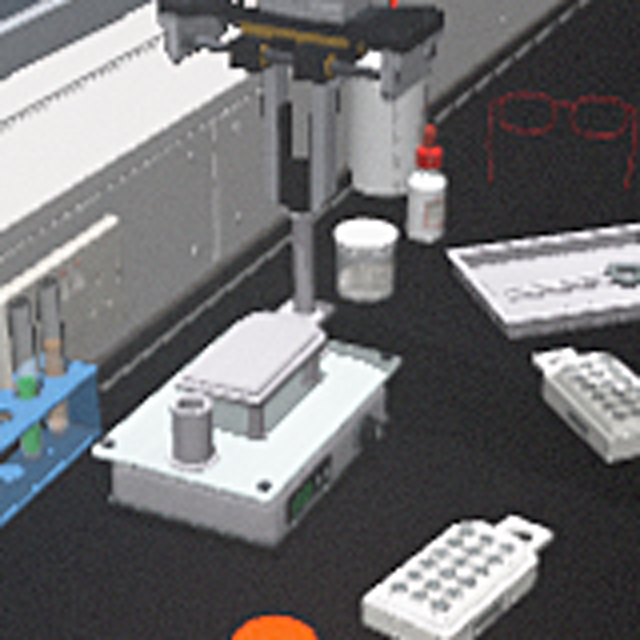

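View pics/w9.png

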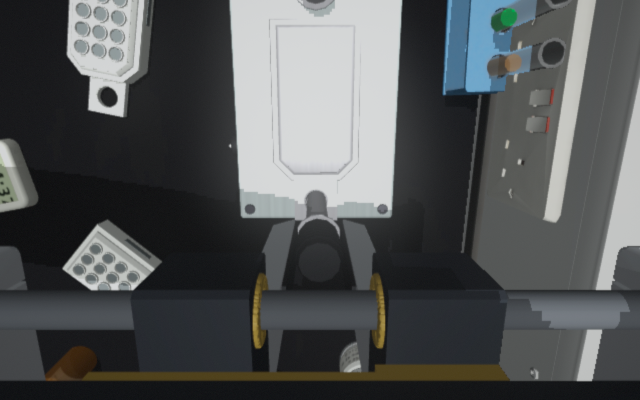

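```bash
python3 - <<'E'
from h import *
p=np.load('shaker.npy'); q=quat(p[2]+np.pi/2)
r.set_gripper(0.05,40);st()
for z in (.175,.19,.21): r.move_linear([.6162,-.0264,z],q,.06);st()
r.move_linear([.6162,-.0264,.255],q,.15)
r.move_linear([.6138,.1295,.265],q,.2);st()
W=img('wrist','w10.png');S=img('side')
cv2.imwrite('pics/s10z.png',cv2.resize(S['image'][90:290,200:380],None,fx=3,fy=3,interpolation=cv2.INTER_CUBIC))
E
```

```text
t23.9 [ 0.6162 -0.0261  0.1692] grip 21.091 F [-2.   2.5  4.6] q [-0.23  0.2   1.68  0.    1.26 -0.24]
t24.2 [ 0.616  -0.0261  0.1747] grip 21.469 F [-0.6  2.1 -1.2] q [-0.23  0.2   1.67  0.    1.27 -0.24]
t24.6 [ 0.6163 -0.0263  0.1907] grip 21.095 F [-1.6  1.7  0.1] q [-0.23  0.18  1.66  0.    1.3  -0.24]
t25.1 [ 0.6166 -0.0268  0.2107] grip 21.286 F [-0.3 -0.  -0.6] q [-0.23  0.16  1.64 -0.    1.33 -0.24]
t26.4 [0.6137 0.1288 0.2645] grip 21.015 F [ 0.1 -0.1 -1.4] q [ 0.03  0.15  1.56 -0.    1.43  0.01]
```

View pics/s10z.png

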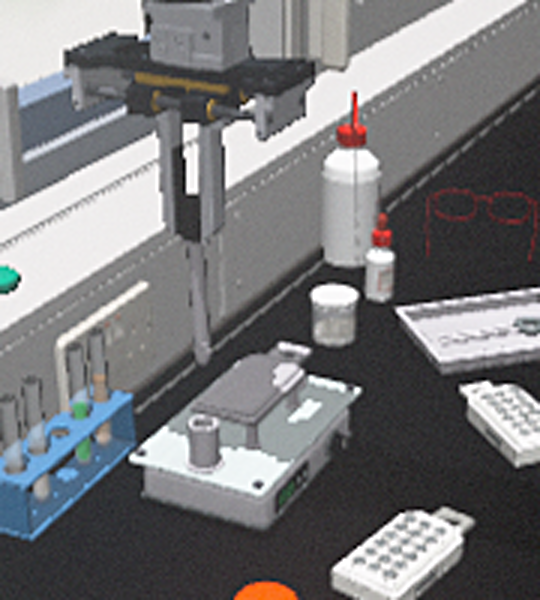

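View pics/w10.png

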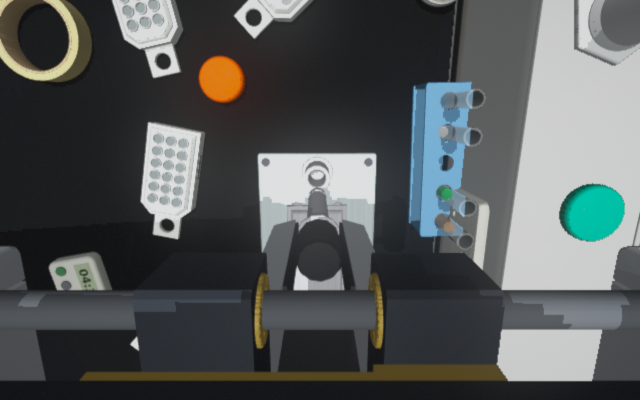

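```bash
python3 - <<'E'
from h import *
W=img('wrist');o=st();P=o['position']
print('vert tip',proj(W,P-[0,0,.112]),'+5mm y',proj(W,P-[0,-.005,.112]))
p=np.load('shaker.npy')
def w(P):
    c,s=np.cos(p[2]),np.sin(p[2]);return [p[0]+(c*P[0]-s*P[1])/1e3,p[1]+(s*P[0]+c*P[1])/1e3,P[2]/1e3]
print('socket top',proj(W,w((-85,0,96))), 'corners',proj(W,w((-105,-65,56))),proj(W,w((-105,65,56))))
S=img('side'); print('side tip',proj(S,P-[0,0,.112]),proj(S,P-[0,0,-.0]),'sock',proj(S,w((-85,0,96))))
cv2.imwrite('pics/w10z.png',cv2.resize(W['image'][145:290,240:400],None,fx=4,fy=4,interpolation=cv2.INTER_CUBIC))
E
```

```text
t26.6 [0.6139 0.1284 0.2648] grip 21.044 F [-0.7 -0.6  0.1] q [ 0.03  0.15  1.56 -0.    1.43  0.01]
vert tip [317.11904433 191.43356264] +5mm y [317.1930477  185.57872236]
socket top [316.51539374 177.60463853] corners [256.83679983 152.86125843] [376.50070224 152.62770884]
side tip [266.58291398 210.24025067] [265.05688509 167.71307543] sock [267.35082807 230.65240475]
```

View pics/w10z.png

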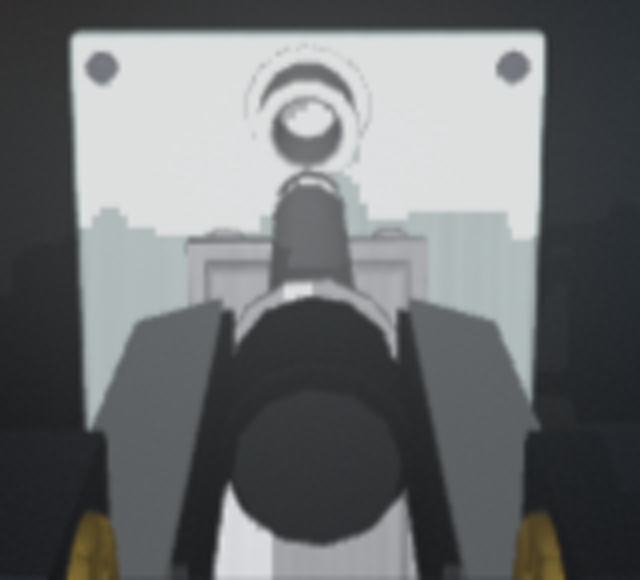

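```bash
python3 - <<'E'
from h import *
p=np.load('shaker.npy'); q=quat(p[2]+np.pi/2)
X=[.6133,.1300]
r.move_linear([*X,.225],q,.1);st()
print(r.move_linear([*X,.195],q,.03,max_force=8));st()
print(r.move_linear([*X,.171],q,.03,max_force=10));st()
E
```

```text
t27.2 [0.6133 0.13   0.2248] grip 20.944 F [ 0.9 -0.2 -0.7] q [0.03 0.18 1.6  0.   1.36 0.01]
False
t28.3 [0.6133 0.1301 0.195 ] grip 21.313 F [-1.2  0.5 -2. ] q [0.03 0.2  1.63 0.   1.31 0.01]
False
t29.3 [0.6132 0.13   0.1709] grip 21.103 F [ 0.4  1.7 -1.5] q [ 0.03  0.22  1.65 -0.    1.27  0.01]
```

```bash
python3 - <<'E'
from h import *
p=np.load('shaker.npy'); q=quat(p[2]+np.pi/2)
X=[.6133,.1300]
print(r.move_linear([*X,.166],q,.02,max_force=5));st()
r.set_gripper(.5);st()
r.move_linear([*X,.26],q,.2)
r.set_gripper(1.)
r.reach([.43,.08,.35],quat(0)); st()
W=img('wrist','w11.png')
for n in ['tray_1','tray_1_hole']:
    print(n,[(round(x['score'],2),np.round(x['uv'],1).tolist()) for x in r.landmark_of(n,'wrist')][:8])
E
```

```text
True
t29.5 [0.6137 0.1303 0.1693] grip 21.231 F [-0.2  0.6  4.7] q [0.03 0.23 1.65 0.   1.27 0.01]
t30.1 [0.6125 0.1304 0.1675] grip 46.799 F [ 0.3 -0.2 -0. ] q [0.03 0.23 1.65 0.   1.27 0.01]
t32.5 [0.4303 0.08   0.3497] grip 94.198 F [0.9 0.9 0.2] q [-0.08 -0.36  1.88  0.    1.62 -0.08]
tray_1 [(0.77, [317.6, 127.0]), (0.68, [315.5, 287.1])]
tray_1_hole [(0.63, [312.1, 178.0])]
```

View pics/w11.png

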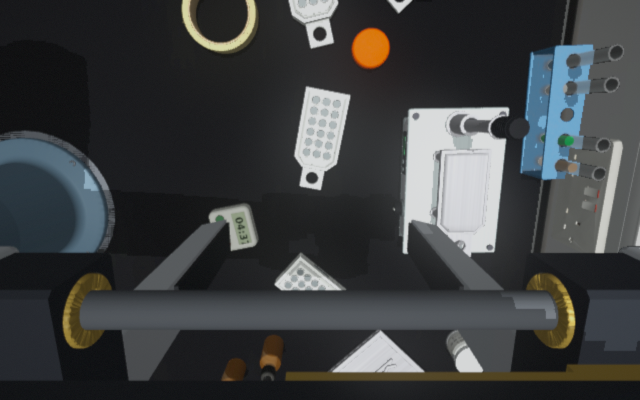

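```bash
cat > tray.py <<'E'
from h import *
from scipy.optimize import minimize
def body(z0,z1):
    b=[(-55,-31),(42,-31),(55,-18),(55,18),(42,31),(-55,31)]
    return np.array([(x,y,z) for z in (z0,z1) for x,y in b])
def boss():
    return np.array([(x,y,24) for x,y in [(-48,-24),(40,-24),(48,-15),(48,15),(40,24),(-48,24)]])
def tab(): return np.array([(x,y,z) for z in (0,8) for x,y in [(50,-16),(86,-16),(86,16),(50,16)]])
an=np.linspace(0,2*np.pi,24)
holeP=[np.c_[71+9.5*np.cos(an),9.5*np.sin(an),np.full(24,z)] for z in (8,1)]
def place(P,p,z0=0):
    c,s=np.cos(p[2]),np.sin(p[2])
    return np.c_[p[0]+(c*P[:,0]-s*P[:,1])/1e3,p[1]+(s*P[:,0]+c*P[:,1])/1e3,P[:,2]/1e3+z0]
def pj(d,X):
    c=X@d['R'].T+d['t']; return np.c_[d['fx']*c[:,0]/c[:,2]+d['cx'],d['fy']*c[:,1]/c[:,2]+d['cy']]
def render(d,p,z0,x0,y0,w,h,k):
    m=np.zeros((h*k,w*k),np.uint8)
    f=lambda P:((pj(d,place(P,p,z0))-[x0,y0]+.5)*k*16-8).astype(np.int32)
    for P in (np.vstack([body(0,18),boss()]),tab()): cv2.fillConvexPoly(m,cv2.convexHull(f(P)),255,cv2.LINE_AA,4)
    hs=[]
    for P in holeP:
        t=np.zeros_like(m); cv2.fillConvexPoly(t,f(P),255,cv2.LINE_8,4); hs.append(t)
    m[(hs[0]>0)&(hs[1]>0)]=0
    return cv2.resize(m,(w,h),interpolation=cv2.INTER_AREA).astype(float)/255
def fit(d,p0,z0=0,th=95,pad=25,dbg=None):
    pts=pj(d,place(np.vstack([body(0,18),tab()]),p0,z0))
    x0,y0=np.maximum(pts.min(0).astype(int)-pad,0); x1,y1=np.minimum(pts.max(0).astype(int)+pad,[640,400])
    g=cv2.cvtColor(d['image'],cv2.COLOR_BGR2GRAY)[y0:y1,x0:x1]
    b=(g>th).astype(np.uint8)
    hsv=cv2.cvtColor(d['image'],cv2.COLOR_BGR2HSV)[y0:y1,x0:x1,1]; b[hsv>90]=0
    n,l=cv2.connectedComponents(b)
    m0=render(d,p0,z0,x0,y0,x1-x0,y1-y0,1)
    c=np.bincount(l[(m0>.5)],minlength=n);c[0]=0
    k=c.argmax(); t=(l==k).astype(np.uint8)
    # close well interior
    cl=cv2.morphologyEx(t,cv2.MORPH_CLOSE,np.ones((3,3),np.uint8))
    t=cl.copy()
    cn=cv2.findContours(cl,cv2.RETR_CCOMP,cv2.CHAIN_APPROX_NONE)
    inside=m0>.99
    # ignore interior of the body: weight 0 for pixels deep inside
    def wts(p):
        pp=np.vstack([body(0,18)*[.86,.86,1]]); q=((pj(d,place(pp,p,z0))-[x0,y0])).astype(np.int32)
        m=np.zeros(t.shape,np.uint8); cv2.fillConvexPoly(m,cv2.convexHull(q),1); return 1-m
    tf=cv2.GaussianBlur(t.astype(float),(0,0),1.0); 
    def cost(v):
        p=p0+np.array([v[0]*.001,v[1]*.001,v[2]*.01])
        m=cv2.GaussianBlur(render(d,p,z0,x0,y0,x1-x0,y1-y0,4),(0,0),1.0)
        return (((m-tf)**2)*wts(p)).sum()
    best=None
    for s in (8,3):
        v=best.x if best is not None else np.zeros(3)
        sim=np.vstack([v]+[v+np.eye(3)[i]*s for i in range(3)])
        best=minimize(cost,v,method='Nelder-Mead',options=dict(initial_simplex=sim,xatol=.05,fatol=.01,maxiter=300))
    p=p0+np.array([best.x[0]*.001,best.x[1]*.001,best.x[2]*.01])
    if dbg:
        o=cv2.resize(d['image'][y0:y1,x0:x1],None,fx=3,fy=3,interpolation=cv2.INTER_CUBIC)
        m=(render(d,p,z0,x0,y0,x1-x0,y1-y0,1)*255).astype(np.uint8);m=cv2.resize(m,None,fx=3,fy=3)
        cs=cv2.findContours((m>127).astype(np.uint8),cv2.RETR_CCOMP,cv2.CHAIN_APPROX_NONE)[0]
        cv2.drawContours(o,cs,-1,(0,0,255),1); 
        o2=cv2.cvtColor(cv2.resize(t*255,None,fx=3,fy=3),cv2.COLOR_GRAY2BGR)
        oo=np.vstack([o,o2]) if o.shape[1]>o.shape[0] else np.hstack([o,o2])
        s=min(1,800/oo.shape[1],600/oo.shape[0]); cv2.imwrite('pics/'+dbg,cv2.resize(oo,None,fx=s,fy=s))
    return p,best.fun
E
python3 - <<'E'
from tray import *
T=img('top')
for i,(o,h) in enumerate([((212.8,229.5),(232,222)),((282.3,235.4),(304,239)),((362,238),(379,221)),((208.4,179.9),(224.5,200))]):
    A=onz(T,o,0)[:2];B=onz(T,h,.008)[:2];y=np.arctan2(*(B-A)[::-1])
    p,c=fit(T,np.array([*A,y]),dbg=f'ft{i}.png'); print(A,np.rad2deg(y),p,np.rad2deg(p[2]),c)
W=img('wrist')
p,c=fit(W,np.array([.43,.113,np.deg2rad(-98)]),dbg='fw11.png');print(p,np.rad2deg(p[2]),c)
E
```

```text
[0.4442074  0.32532528] -68.81100335539897 [ 0.41750109  0.31293148 -1.33367873] -76.41416268834509 1503.7806263258192
[0.42962445 0.11286453] -99.40475517845373 [ 0.35544924  0.18195661 -1.55333041] -88.99927683933237 2452.2892462791633
[ 0.4257087  -0.12927641] -44.646398025118394 [ 0.42397344 -0.13290842 -0.714097  ] -40.914744299241235 6.93309940838054
[0.60007128 0.34918833] -139.4332418817807 [ 0.58948415  0.34387275 -2.3794801 ] -136.3341669752689 6.676488278814498
[ 0.43440257  0.11875834 -1.75850491] -100.75490979880651 28.726245188228965
```

```bash
cd pics; python3 -c "
import cv2,numpy as np
a=[cv2.imread(f) for f in ['ft0.png','ft1.png','ft2.png','ft3.png','fw11.png']]
c=np.zeros((600,800,3),np.uint8);x=y=0;mh=0
for i in a:
    i=cv2.resize(i,(266,int(i.shape[0]*266/i.shape[1]))) if i.shape[1]>266 else i
    if x+i.shape[1]>800: x=0;y+=mh;mh=0
    h=min(i.shape[0],600-y);c[y:y+h,x:x+i.shape[1]]=i[:h];x+=i.shape[1];mh=max(mh,h)
cv2.imwrite('m1.png',c)"
```

```text
(no output)
```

View pics/m1.png

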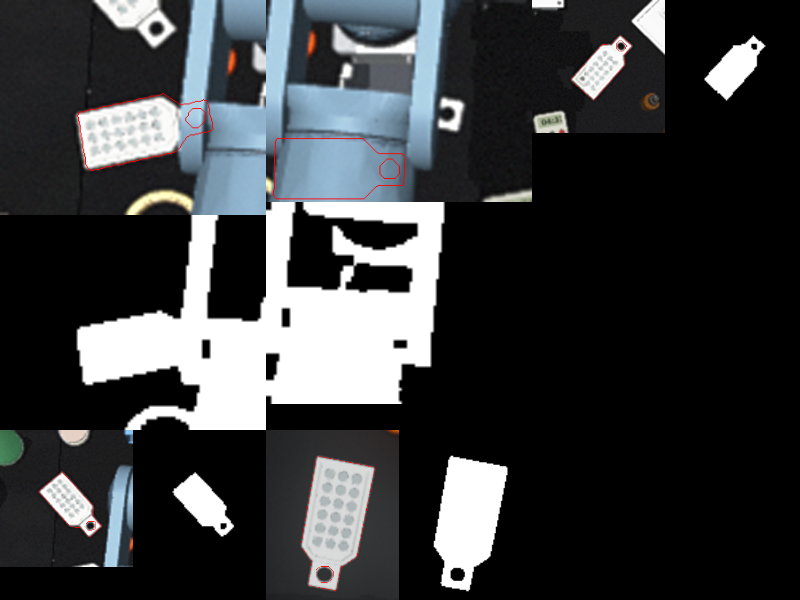

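```bash
cat > pick.py <<'E'
from tray import *
def look(p,z=.24,dbg=None):
    y=p[2]; u=np.array([np.cos(y),np.sin(y)]); q=quat(y+np.pi/2)
    c=np.array(p[:2])+.03*u
    r.reach([*c,z],q); W=img('wrist')
    return fit(W,np.array(p),dbg=dbg)
E
python3 - <<'E'
from pick import *
r.set_gripper(.85)
p,c=look([.4344,.1188,-1.7585],dbg='fA.png');print(p,np.rad2deg(p[2]),c);np.save('A.npy',p);st()
E
```

```text
[ 0.43439882  0.11855117 -1.75750696] -100.69773134196014 24.380169434823983
t33.7 [0.4301 0.0892 0.2424] grip 80.030 F [-0.1  0.6  0.7] q [-0.05 -0.31  2.03 -0.    1.42  0.13]
```

View pics/fA.png

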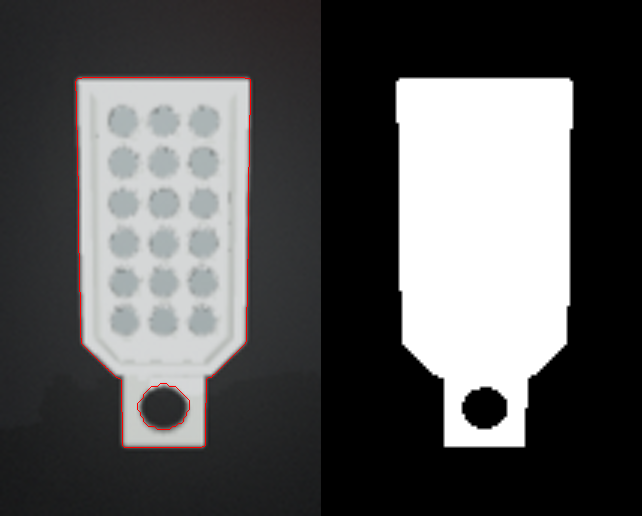

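```bash
cat >> pick.py <<'E'
def grab(p,z=.004,F=35):
    q=quat(p[2]+np.pi/2)
    r.move_linear([p[0],p[1],.06],q,.2)
    print('hit',r.move_linear([p[0],p[1],z],q,.06,max_force=6)); 
    r.set_gripper(.4,F); st()
    r.move_linear([p[0],p[1],z+.004],q,.05)
    r.move_linear([p[0],p[1],.20],q,.2); return st()
E
python3 - <<'E'
from pick import *
p=np.load('A.npy'); grab(p)
W=img('wrist','gA.png')
S=img('side'); cv2.imwrite('pics/gAs.png',cv2.resize(S['image'][170:350,230:420],None,fx=3,fy=3))
E
```

```text
hit False
t36.3 [0.4345 0.1186 0.0042] grip 61.761 F [-0.4  0.4  2.8] q [0.01 0.08 2.17 0.   0.89 0.2 ]
t37.6 [0.4335 0.1185 0.1986] grip 61.945 F [-0.3  0.  -1.2] q [ 0.01 -0.24  2.06 -0.    1.33  0.2 ]
```

View pics/gA.png

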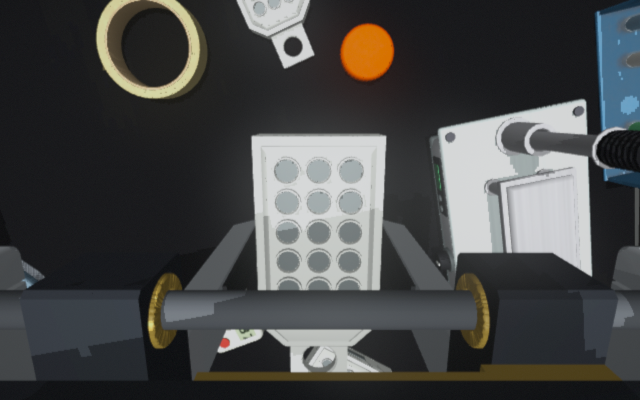

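View pics/gAs.png

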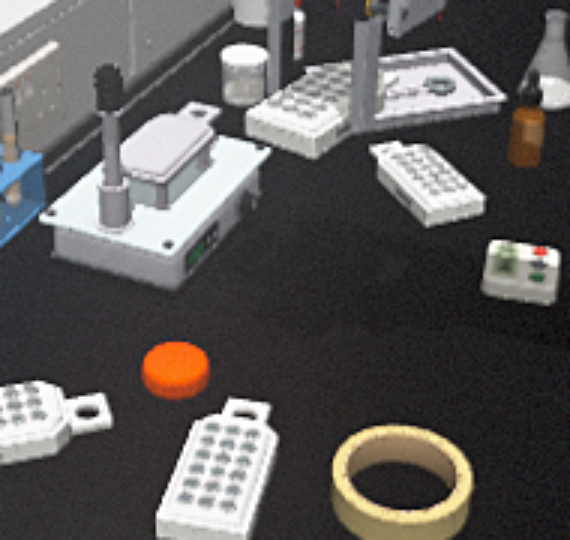

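```bash
python3 - <<'E'
from pick import *
W=img('wrist');o=r.observe();P=o['position']
Rt=Rn.from_quat(np.roll(o['tool_rot'],-1)).as_matrix()
for z in(.014,-.004):
  for x in (.053,.055,.057): print(z,x,[proj(W,P+Rt@np.array([x,y,-z])).round(1) for y in(-.031,.031)])
cv2.imwrite('pics/gAz.png',cv2.resize(W['image'][115:165,235:400],None,fx=4.8,fy=4.8,interpolation=cv2.INTER_CUBIC))
E
```

```text
0.014 0.053 [array([249. , 139.9]), array([384.1, 139.8])]
0.014 0.055 [array([248.8, 135.5]), array([384.3, 135.4])]
0.014 0.057 [array([248.6, 131.1]), array([384.5, 131. ])]
-0.004 0.053 [array([255.7, 137.1]), array([377.8, 137. ])]
-0.004 0.055 [array([255.6, 133.1]), array([377.9, 133. ])]
-0.004 0.057 [array([255.4, 129.1]), array([378.1, 129. ])]
```

View pics/gAz.png

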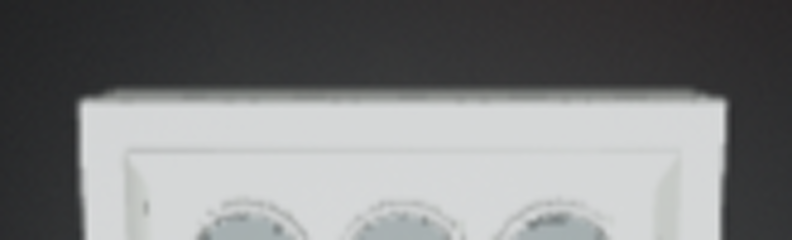

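```bash
cat >> pick.py <<'E'
SH=np.load('shaker.npy')
def tonest(k,off=(0,0),zg=.004):
    u=np.array([np.cos(SH[2]),np.sin(SH[2])]);v=np.array([-u[1],u[0]])
    c=SH[:2]+off[0]*u+off[1]*v; q=quat(SH[2]+np.pi/2)
    z=.089+.018*k+zg
    o=r.observe()
    r.move_linear([*o['position'][:2],.26],None,.25)
    r.move_linear([*c,.26],q,.25)
    r.move_linear([*c,z+.014],q,.15); 
    h=r.move_linear([*c,z],q,.03,max_force=8); print('hit',h,'ztarget',z); return c,q,z,st()
E
python3 - <<'E'
from pick import *
tonest(0)
img('wrist','nA.png')
S=img('side'); cv2.imwrite('pics/nAs.png',cv2.resize(S['image'][130:290,210:380],None,fx=4,fy=4,interpolation=cv2.INTER_CUBIC))
E
```

```text
hit True ztarget 0.093
t40.8 [0.6142 0.0445 0.0933] grip 61.316 F [-1.  -0.2  3.4] q [-0.11  0.29  1.72 -0.    1.13 -0.13]
```

View pics/nA.png

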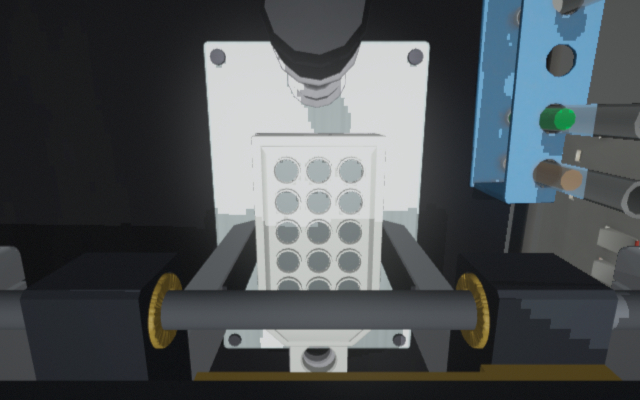

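View pics/nAs.png

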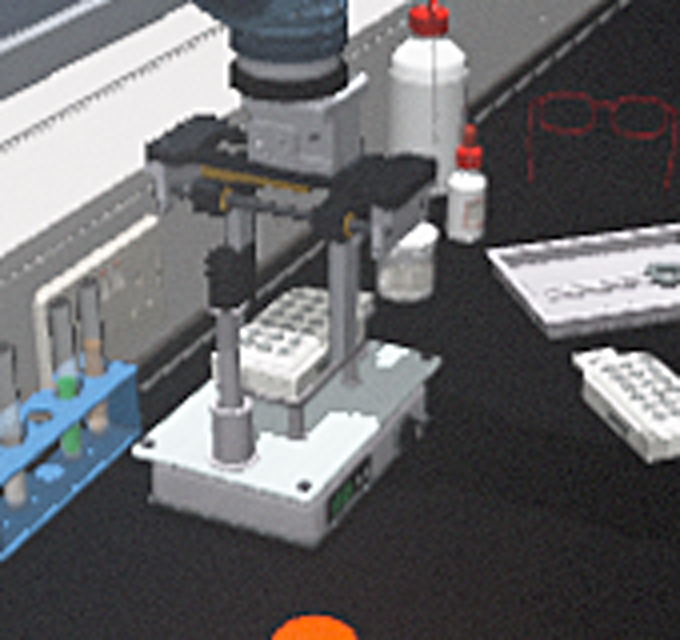

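```bash
cat >> pick.py <<'E'
def release():
    o=r.observe();P=o['position']
    r.set_gripper(.8); st()
    r.move_linear([P[0],P[1],P[2]+.05],None,.12)
    r.move_linear([P[0],P[1],.27],None,.25)
E
python3 - <<'E'
from pick import *
release()
img('wrist','nA2.png')
r.set_gripper(.85)
p,c=look([.424,-.133,-.714],dbg='fD.png');print(p,np.rad2deg(p[2]),c);np.save('D.npy',p);st();img('wrist','wD.png')
E
```

```text
t41.3 [0.613  0.0447 0.0919] grip 75.321 F [0.3 0.5 0.5] q [-0.11  0.29  1.73 -0.    1.13 -0.13]
[ 0.42393473 -0.13050465 -0.7227624 ] -41.411235159690875 29.900550470782584
t44.2 [ 0.4472 -0.1524  0.2403] grip 80.032 F [ 0.1 -0.7 -0.1] q [-0.57 -0.22  1.96  0.    1.4  -1.43]
```

View pics/nA2.png

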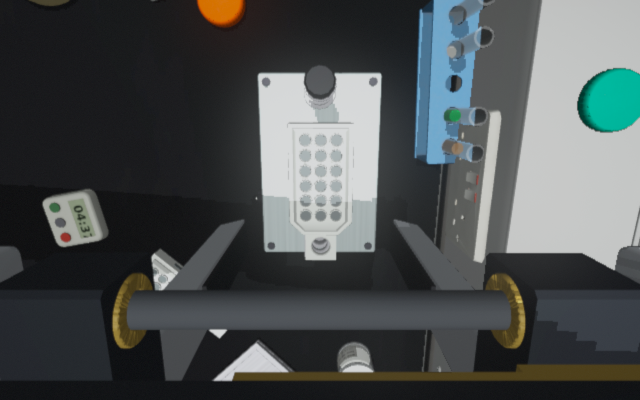

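View pics/fD.png

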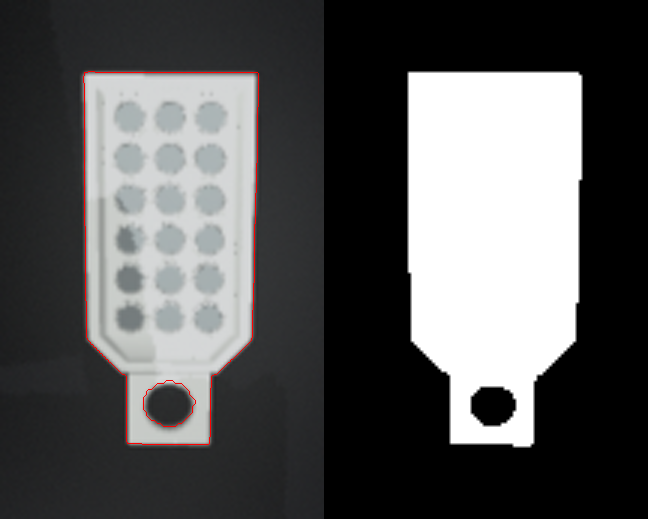

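View pics/wD.png

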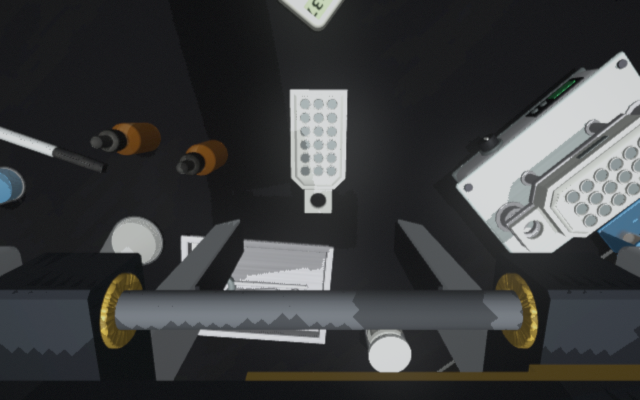

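```bash
python3 - <<'E'
from pick import *
p=np.load('D.npy'); grab(p)
W=img('wrist','gD.png')
tonest(1)
S=img('side'); cv2.imwrite('pics/nDs.png',cv2.resize(S['image'][130:290,210:380],None,fx=4,fy=4,interpolation=cv2.INTER_CUBIC))
E
```

```text
hit False
t46.8 [ 0.4241 -0.1307  0.0043] grip 61.641 F [-1.   0.8  2.1] q [-0.56  0.07  2.18 -0.    0.89 -1.4 ]
t48.1 [ 0.4231 -0.13    0.1985] grip 61.659 F [ 0.1  0.6 -0.9] q [-0.56 -0.26  2.07 -0.    1.33 -1.4 ]
hit True ztarget 0.111
t51.4 [0.6142 0.0446 0.1113] grip 61.713 F [-0.6  0.6  4.5] q [-0.11  0.27  1.71 -0.    1.16 -0.13]
```

View pics/gD.png

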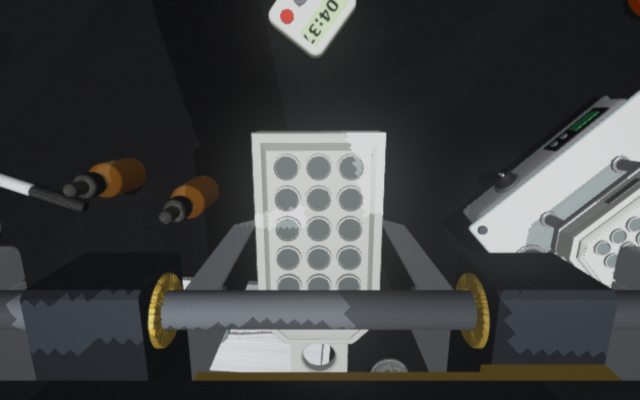

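View pics/nDs.png

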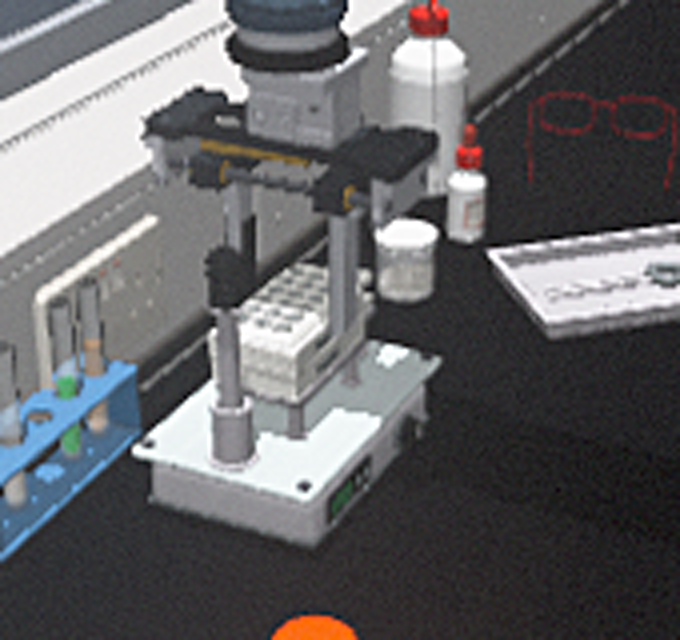

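```bash
python3 - <<'E'
from pick import *
release()
r.set_gripper(.85)
r.reach([.47,.27,.33],quat(np.deg2rad(17))); W=img('wrist','wB.png'); st()
for n in ['tray_1','tray_1_hole','orange_cap']:
    print(n,[(round(x['score'],2),np.round(x['uv'],1).tolist(),onz(W,x['uv'],0).round(3)) for x in r.landmark_of(n,'wrist')][:8])
E
```

```text
t51.9 [0.6132 0.0447 0.11  ] grip 75.202 F [1.4 0.8 0.4] q [-0.11  0.27  1.72 -0.    1.16 -0.13]
t54.5 [0.4706 0.2691 0.3294] grip 79.950 F [-0.7  0.2 -0.2] q [ 0.31 -0.09  1.69 -0.    1.54  0.02]
tray_1 [(0.77, [415.5, 130.9], array([0.591, 0.345, 0.   ])), (0.62, [373.5, 364.9], array([ 0.658, -0.031,  0.   ])), (0.6, [384.8, 285.7], array([0.629, 0.108, 0.   ]))]
tray_1_hole [(0.51, [362.5, 316.7], array([0.613, 0.047, 0.   ]))]
orange_cap [(0.95, [329.8, 191.1], array([0.502, 0.227, 0.   ]))]
```

View pics/wB.png

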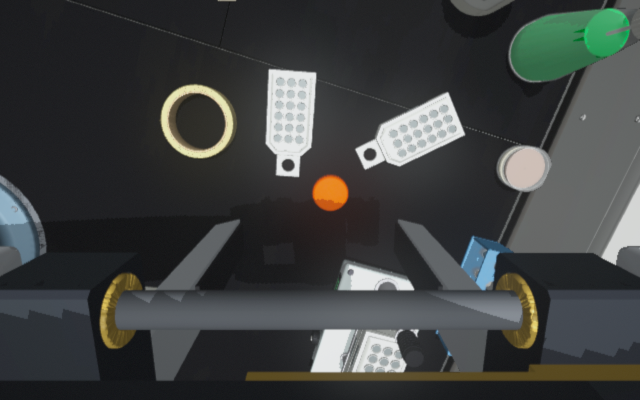

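```bash
python3 - <<'E'
from pick import *
W=img('wrist')
for n,o,h in (('C',(422,130),(370,154)),('B',(290,112),(287.5,165))):
    A=onz(W,o,.02)[:2];B=onz(W,h,.008)[:2];y=np.arctan2(*(B-A)[::-1])
    p,c=fit(W,np.array([*A,y]));print(n,p,np.rad2deg(p[2]),c);np.save(n+'.npy',p)
p,c=look(p,dbg='fB.png');print(p,np.rad2deg(p[2]),c);np.save('B.npy',p);img('wrist','wB2.png')
E
```

```text
C [ 0.59081607  0.34439238 -2.38709972] -136.77073903168593 17.701087362405687
B [ 0.41703112  0.31726064 -1.34881174] -77.28122033729551 43.25687806590878
[ 0.41718841  0.31707116 -1.34927605] -77.30782306818706 41.13875038988073
```

View pics/fB.png

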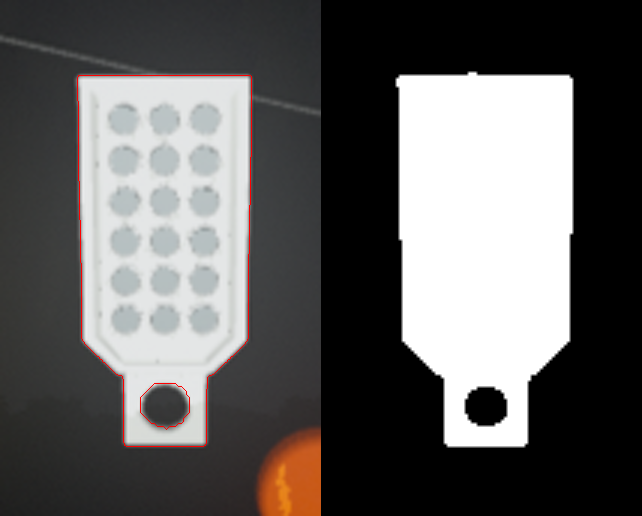

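View pics/wB2.png

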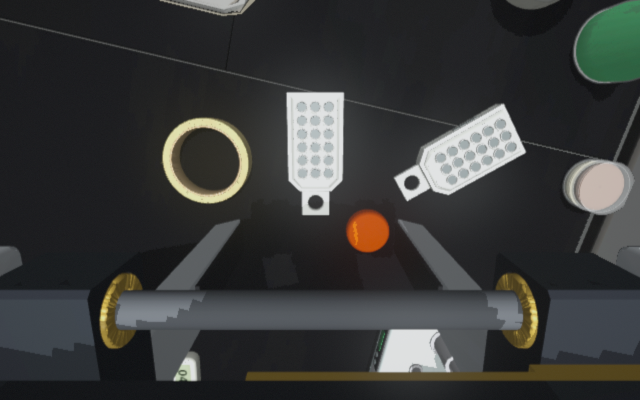

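```bash
python3 - <<'E'
from pick import *
p=np.load('B.npy'); grab(p)
W=img('wrist','gB.png')
tonest(2)
S=img('side'); cv2.imwrite('pics/nBs.png',cv2.resize(S['image'][130:290,210:380],None,fx=4,fy=4,interpolation=cv2.INTER_CUBIC))
E
```

```text
hit False
t57.8 [0.4173 0.3172 0.0043] grip 61.688 F [-0.7 -0.5  2.3] q [0.43 0.24 1.98 0.   0.92 0.21]
t59.2 [0.4163 0.3166 0.1985] grip 61.931 F [ 0.4 -0.7 -1.7] q [ 0.43 -0.05  1.88 -0.    1.31  0.21]
hit True ztarget 0.129
t62.6 [0.6142 0.0445 0.1292] grip 61.897 F [-0.3  0.6  3.4] q [-0.11  0.24  1.71 -0.    1.19 -0.13]
```

View pics/gB.png

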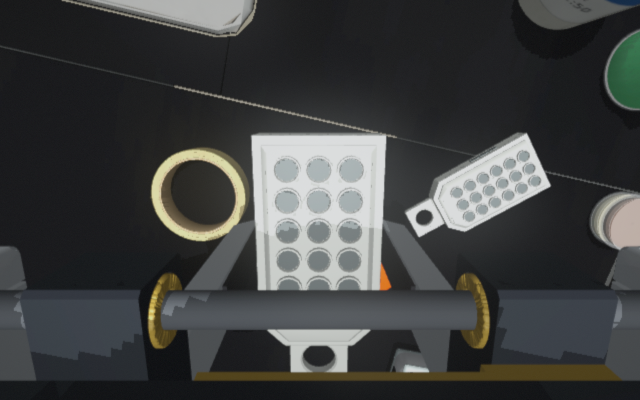

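View pics/nBs.png

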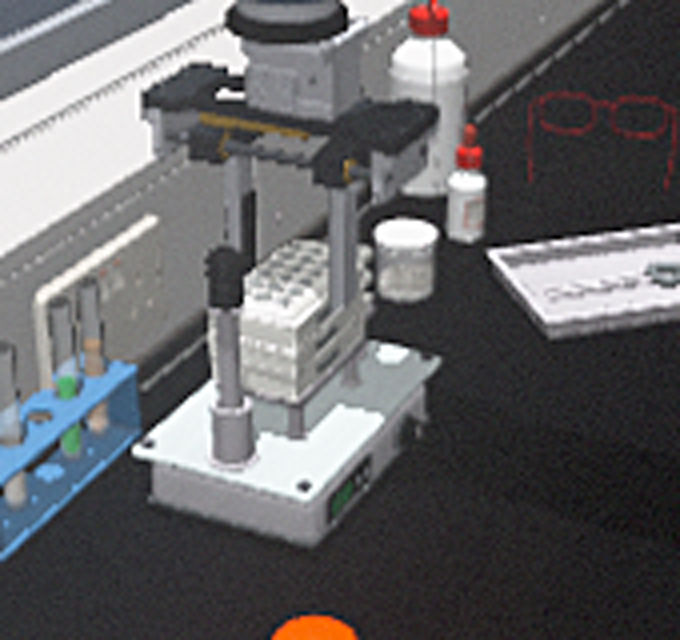

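```bash
python3 - <<'E'
from pick import *
release()
r.set_gripper(.85)
p=np.load('C.npy')
p,c=look(p,dbg='fC.png');print(p,np.rad2deg(p[2]),c);np.save('C.npy',p);img('wrist','wC.png');st()
E
```

```text
t63.1 [0.6132 0.0447 0.1279] grip 75.030 F [-0.2 -0.3 -0.1] q [-0.11  0.24  1.71 -0.    1.19 -0.13]
[ 0.59017275  0.34447148 -2.38768229] -136.80411802511844 112.24442861442549
t65.8 [0.5695 0.3229 0.2402] grip 79.860 F [-0.2  0.4 -0.3] q [ 0.34  0.23  1.51 -0.    1.4   1.16]
```

View pics/fC.png

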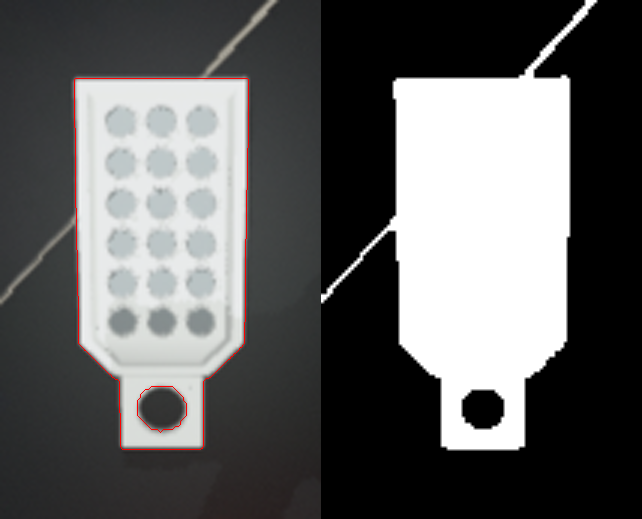

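View pics/wC.png

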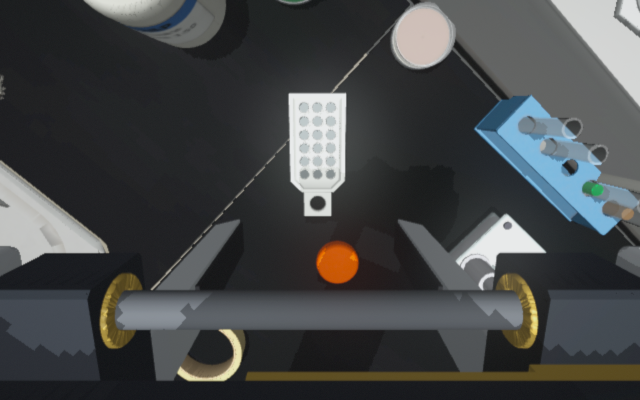

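```bash
python3 - <<'E'
from pick import *
p=np.load('C.npy'); grab(p)
W=img('wrist','gC.png')
tonest(3)
S=img('side'); cv2.imwrite('pics/nCs.png',cv2.resize(S['image'][130:290,210:380],None,fx=4,fy=4,interpolation=cv2.INTER_CUBIC))
E
```

```text
hit False
t68.3 [0.5904 0.3445 0.0044] grip 61.759 F [ 0.5 -0.1  1. ] q [0.36 0.55 1.56 0.   1.03 1.18]
t69.7 [0.5892 0.3441 0.198 ] grip 61.784 F [-1.2 -0.3 -1.8] q [ 0.36  0.33  1.47 -0.    1.35  1.18]
hit True ztarget 0.147
t72.8 [0.6142 0.0445 0.1473] grip 61.684 F [-0.7 -0.7  4.3] q [-0.11  0.22  1.69 -0.    1.22 -0.13]
```

View pics/gC.png

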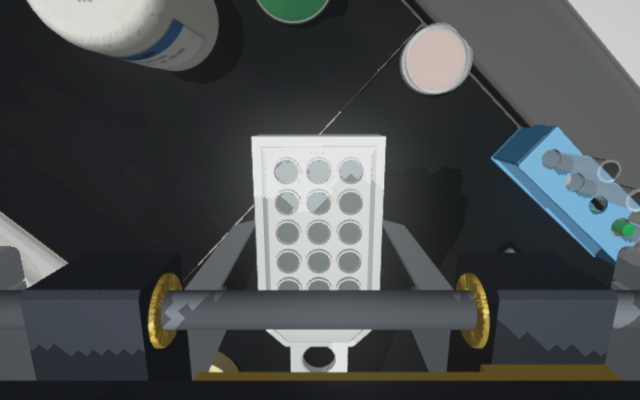

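View pics/nCs.png

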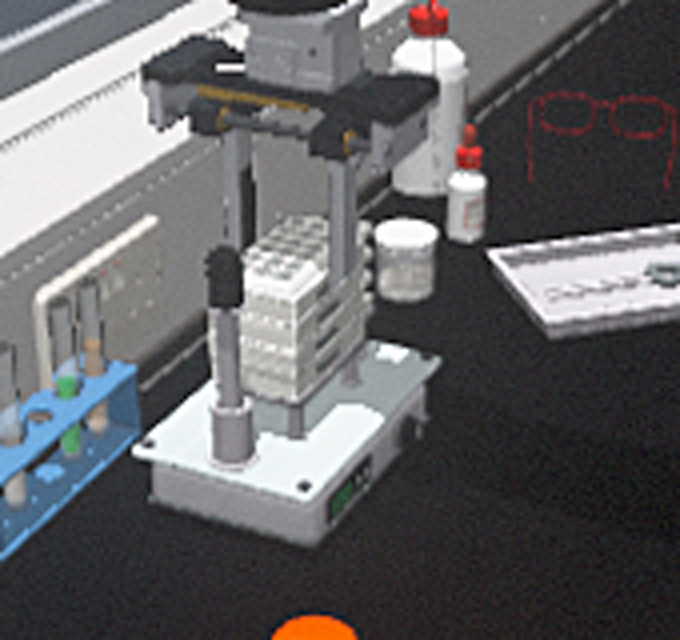

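```bash
python3 - <<'E'
from pick import *
release()
P=r.observe()['position']
r.move_linear([.614,.03,.31],None,.2); st()
W=img('wrist','stk.png')
u=np.array([np.cos(SH[2]),np.sin(SH[2])])
k=r.landmark_of('rod_knob','wrist'); print([(x['score'],x['uv']) for x in k][:3])
for kk in (0,3): print('hole pred',kk,proj(W,[*(SH[:2]+.071*u),.097+.018*kk]))
print('knob pred',proj(W,[*(SH[:2]-.085*u),.2]))
cv2.imwrite('pics/stkz.png',cv2.resize(W['image'][30:250,230:410],None,fx=2.7,fy=2.7,interpolation=cv2.INTER_CUBIC))
E
```

```text
t73.3 [0.6132 0.0446 0.1458] grip 75.111 F [0.2 0.1 0.3] q [-0.11  0.22  1.7  -0.    1.22 -0.13]
t74.6 [0.6138 0.03   0.3087] grip 75.048 F [ 0.  -0.6  0.1] q [-0.14  0.1   1.54  0.    1.51 -0.15]
[(0.84, [317.5, 63.6])]
hole pred 0 [318.74630689 220.4358463 ]
hole pred 3 [318.61687508 236.64227483]
knob pred [318.26400292  65.42494806]
```

View pics/stkz.png

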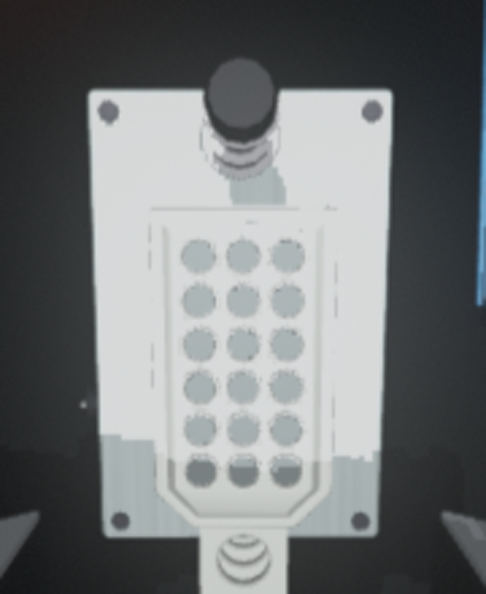

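```bash
python3 - <<'E'
from pick import *
q=quat(SH[2]+np.pi/2); u=np.array([np.cos(SH[2]),np.sin(SH[2])])
X=[.6134,.1302]
r.set_gripper(.55)
r.move_linear([*X,.25],q,.25)
print(r.move_linear([*X,.168],q,.1,max_force=6));st()
r.set_gripper(.05,8);st(); r.set_gripper(.05,40);st()
r.move_linear([*X,.19],q,.05);st()
r.move_linear([*X,.32],q,.15);st()
L=SH[:2]+.071*u; L=[L[0]+.0006,L[1]]; print(L)
r.move_linear([*L,.32],q,.2);o=st()
W=img('wrist','ins.png');P=o['position']
print('vert tip',proj(W,P-[0,0,.112]),'hole',proj(W,[*L,.151]))
cv2.imwrite('pics/insz.png',cv2.resize(W['image'][130:290,230:410],None,fx=3.7,fy=3.7,interpolation=cv2.INTER_CUBIC))
S=img('side');cv2.imwrite('pics/inss.png',cv2.resize(S['image'][70:260,210:380],None,fx=3.1,fy=3.1,interpolation=cv2.INTER_CUBIC))
print('side vert tip',proj(S,P-[0,0,.112]),proj(S,P),'hole',proj(S,[*L,.151]))
E
```

```text
False
t76.9 [0.614  0.1302 0.1689] grip 51.786 F [ 0.8 -1.   0.2] q [0.03 0.23 1.65 0.   1.26 0.01]
t77.5 [0.6133 0.1302 0.1682] grip 21.730 F [-0.8  0.1  2. ] q [0.03 0.23 1.65 0.   1.27 0.01]
t77.7 [0.6133 0.1302 0.1682] grip 21.388 F [-1.3 -0.5  2.6] q [0.03 0.23 1.65 0.   1.27 0.01]
t78.3 [0.6134 0.1302 0.1902] grip 21.603 F [-0.6 -0.3 -1.8] q [ 0.03  0.21  1.63 -0.    1.3   0.01]
t79.3 [0.6129 0.1301 0.3185] grip 21.263 F [ 0.1 -0.  -2.4] q [ 0.03  0.12  1.49 -0.    1.53  0.01]
[np.float64(0.6160097892228759), np.float64(-0.026442179960269638)]
t80.2 [ 0.6159 -0.0257  0.3198] grip 21.053 F [-0.4 -0.1 -1.2] q [-0.23  0.1   1.52  0.    1.53 -0.24]
vert tip [317.05437608 191.5263012 ] hole [317.33054393 179.65731241]
side vert tip [295.32783253 167.59987969] [295.17969162 126.89378619] hole [295.50994864 186.87672772]
```

View pics/insz.png

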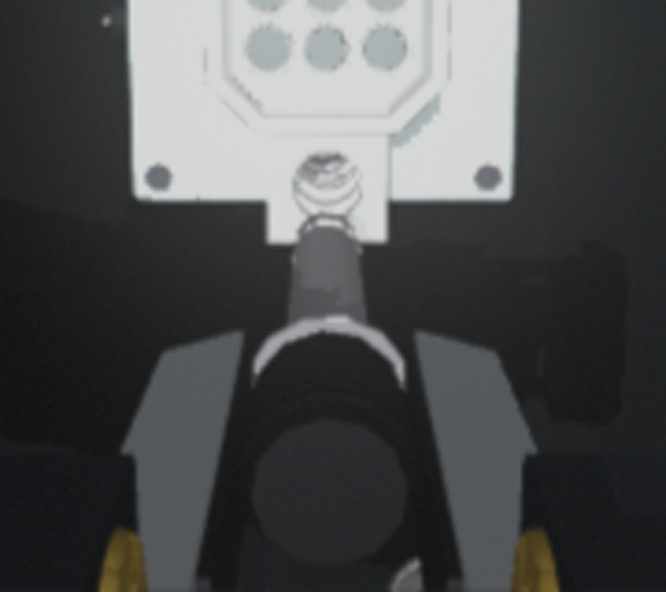

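View pics/inss.png

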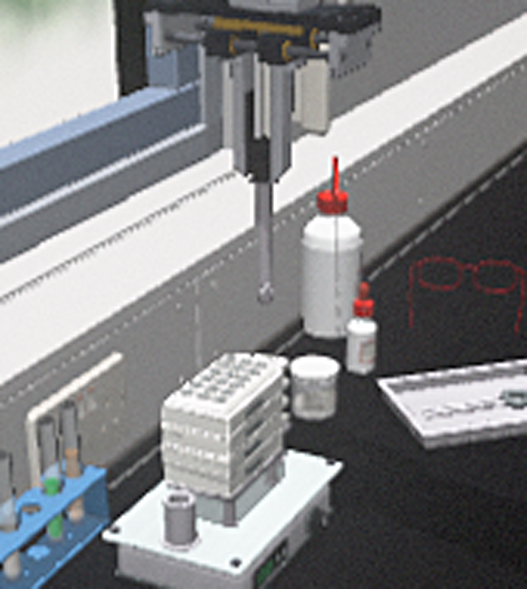

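```bash
python3 - <<'E'
from pick import *
q=quat(SH[2]+np.pi/2)
L=[.6162,-.0267]
r.move_linear([*L,.27],q,.12);st()
for z in (.25,.23,.21,.195,.185,.172):
    h=r.move_linear([*L,z],q,.04,max_force=6);o=st()
    if h: print('hit');break
E
```

```text
t80.9 [ 0.6164 -0.0265  0.2703] grip 21.299 F [ 0.1 -0.1 -0.5] q [-0.23  0.12  1.58  0.    1.44 -0.24]
t81.5 [ 0.6162 -0.0267  0.2499] grip 21.497 F [-0.3 -0.1 -1.1] q [-0.23  0.13  1.6   0.    1.4  -0.24]
t82.2 [ 0.6162 -0.0267  0.2299] grip 21.419 F [ 0.3  0.2 -1.3] q [-0.23  0.15  1.62 -0.    1.37 -0.24]
t82.8 [ 0.6159 -0.0267  0.2094] grip 20.989 F [-0.1 -0.3 -2.5] q [-0.23  0.17  1.64 -0.    1.33 -0.24]
t83.4 [ 0.6157 -0.0264  0.1943] grip 21.245 F [-0.6  1.1 -2.1] q [-0.23  0.18  1.66  0.    1.31 -0.24]
t83.8 [ 0.6158 -0.0265  0.1842] grip 21.509 F [-1.3  1.  -2.4] q [-0.23  0.19  1.66  0.    1.29 -0.24]
t84.2 [ 0.6158 -0.0266  0.1711] grip 21.518 F [-2.8  2.5 -2.9] q [-0.23  0.2   1.68  0.    1.27 -0.24]
```

```bash
python3 - <<'E'
from pick import *
q=quat(SH[2]+np.pi/2)
L=[.6160,-.0265]
print(r.move_linear([*L,.165],q,.02,max_force=6));st()
r.set_gripper(.45);st()
r.move_linear([*L,.25],q,.15)
r.move_linear([.614,.03,.31],q,.2); st()
W=img('wrist','end.png')
S=img('side','ends.png');cv2.imwrite('pics/endz.png',cv2.resize(S['image'][110:290,220:400],None,fx=3.3,fy=3.3,interpolation=cv2.INTER_CUBIC))
print('knob top pred W',proj(W,[*L,.2]),'S top',proj(S,[*L,.2]),'S tip+110',proj(S,[*L,.166]))
E
```

```text
True
t84.6 [ 0.6158 -0.0261  0.1681] grip 21.320 F [-1.5  1.3  3.9] q [-0.23  0.2   1.68  0.    1.26 -0.24]
t85.1 [ 0.6136 -0.0254  0.1655] grip 42.100 F [ 0.4 -0.6 -0.4] q [-0.23  0.2   1.68  0.    1.26 -0.24]
t86.4 [0.6136 0.03   0.3088] grip 42.268 F [ 0.1 -0.  -0.2] q [-0.14  0.1   1.54 -0.    1.51 -0.15]
knob top pred W [319.05056493 256.05992699] S top [295.46473421 170.20867026] S tip+110 [295.50545497 181.83251911]
```

View pics/end.png

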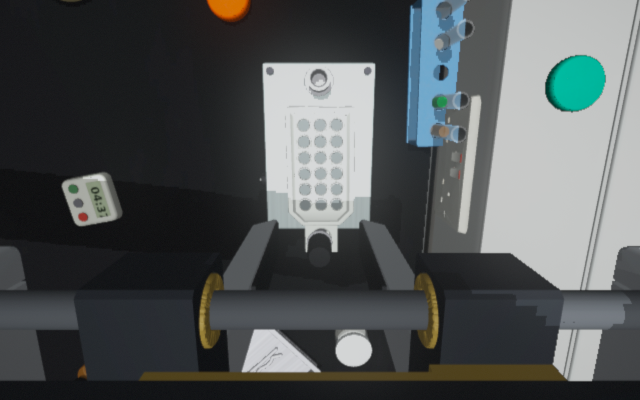

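View pics/endz.png

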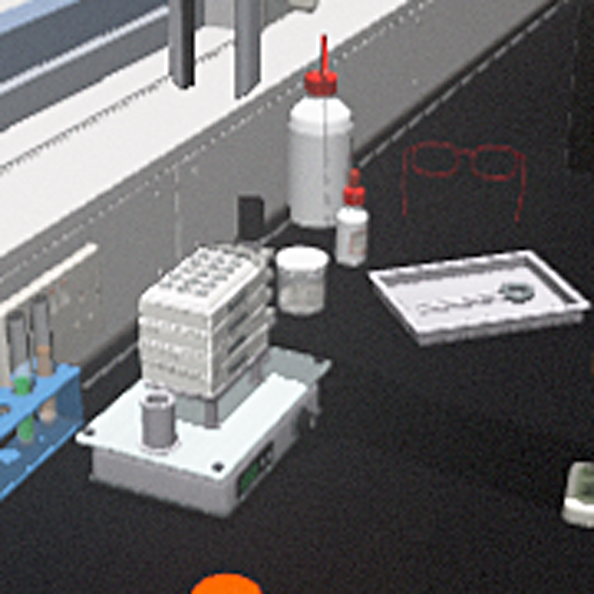

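```bash
python3 - <<'E'
from pick import *
r.reach([.45,-.45,.3],quat(0.2)); st()
T=img('top','endt.png'); print([(x['score'],x['uv']) for x in r.cut_out('tray_1','top')][:4])
img('side','ends2.png')
E
```

```text
t88.3 [ 0.4506 -0.4493  0.3001] grip 41.958 F [ 0.3 -0.8  0.5] q [-0.96  0.15  1.49  0.    1.5  -1.16]
[(0.56, [305.2, 163.7]), (0.39, [296.0, 178.9])]
```

View pics/endt.png

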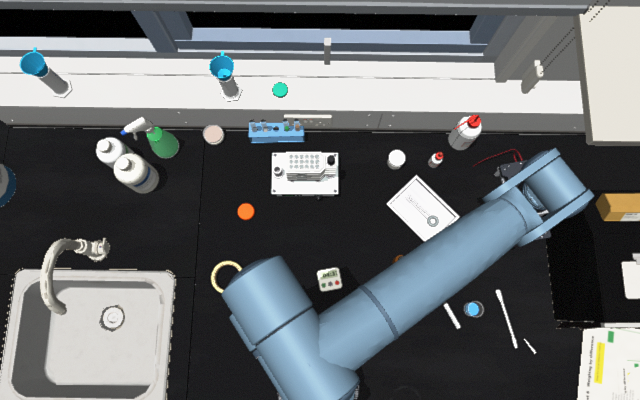

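View pics/ends2.png

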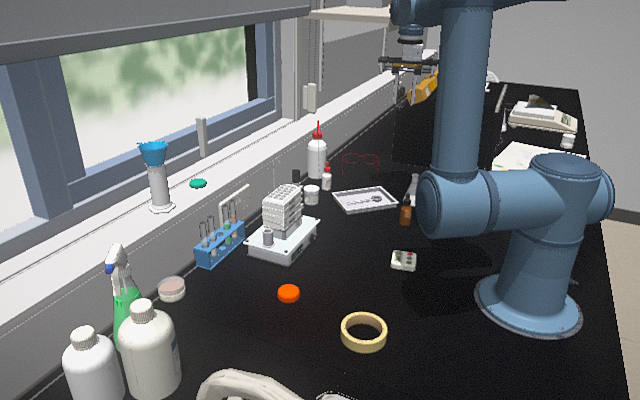

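```bash
python3 -c "
from bench import r
print(r.finish_job())"
```

```text
the job is handed in; nothing more can be done
None
```

The job is done and handed in at about 88 s of the 210 s allowed.

- **Clip:** I pulled it sideways out of the rod while the rod stayed down. It lies flat in the dish and is still there in the last pictures.
- **Rod:** It waited in the park socket while I stacked. It is now back down through all four tray tabs and the carrier. The tool stopped 0.1 mm above the expected height when the tip met the platform, and the knob shows where it should in the side and wrist views.
- **Trays:** All four trays were on the bench and are stacked with cut corners and tabs matched. Each one stopped within 0.3 mm of its home height. The last top and side views show no tray left on the bench.
- **Other things:** The cap, jar and dropper look unmoved. My own force readings stayed under 5 N at every point I checked. I saw no sign of a tray being knocked aside during the run.

No check failed. The first grip on the clip's eye sat too near the fingertips, so I opened, went about 8 mm lower and gripped again before pulling. The wrist view put the top tray's tab hole about 1 mm off the expected spot, which was within the play, and the rod went in freely.

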